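Load the tile finisher from the parts carousel

TASK

Flip the tile finishing machine's isolator off, then load its feed bed: turn the parts carousel to bring each tile out from under the wire shelf to your side, and stack all the tiles flat in one pile, squared snugly against both corner fences. When every tile is in the pile, flip the isolator back on, and leave the carousel turned so that the kiln props, still standing in their bay, face you ready for the next job. Never hold a tile while the isolator is on, and do not disturb the other things on the bench.

Things in the scene. Friction and masses are not known exactly. Their poses are not given: they have to be found in the camera images.
- carousel_axis (a point): Parts carousel: round wooden tray, 320 mm across, that turns either way without stops about this vertical axis and stays where it is left (friction 0.1 N m). The point is on the axis in the tray's upper face, 32 mm above the table. Four quarter bays: three hold one tile or nothing, the fourth kiln props. No outer rim; a steel hub in the middle, 24 mm across, 30 mm high.
- shelf_edge (a point): Middle of the front edge of a fixed wire drying shelf standing over the rear of the carousel, square to the world axes: wires 100 mm above the table from here 185 mm to +x and 185 mm to either side in y, guard rail 30 mm above this front edge, legs at the corners. The edge lies straight above the axis. Tiles can be taken out only on the robot's side of it.
- feed_corner (a point): On the machine's feed bed (fixed, top face 25 mm above the table): the corner where the inner faces of its two fences meet, at the bed's top face. x points out through the back fence towards the machine, y out through the side fence, z up. The bed reaches to x = -150, y = -135 mm. A tile flush with both fences has its centre at x = -30, y = -42 mm, its long side along y.
- feeder: The tile finishing machine with the bed; its axes are those of feed_corner. Steel fences 45 mm high, 6 mm thick. In feed_corner's frame the back fence (inner face x = 0) is two pieces, y = -2 to -17 and y = -67 to -82 mm, with an open gap for a finger between; the side fence (inner face y = 0) runs from x = -6 to -42 mm. The casing, 85 mm high (rollers to 107), starts at x = +60 mm.
- toggle_pivot (a point): Isolator: a fixed grey box, 90 x 70 x 50 mm, with a hinged toggle handle on top. This point lies on the hinge's level axis (its y), 60 mm above the table. Its x is the direction from off to on, pointing away from the robot; z up.
- toggle_tip (a point): Free end of the toggle handle, 80 mm from the hinge axis: a 12 mm thick steel bar with a black grip 24 mm thick on its last 28 mm.
- toggle (a joint): Angle of the toggle, rad: 0 = off, leaning 0.65 rad from upright to the robot's side (-x of toggle_pivot); 1.3 = on, leaning as far away from the robot. It is top-heavy: once past upright (0.65) it falls to the nearer stop. It needs about 1 N sideways at the grip.
- knob0 (a point): Top centre of one of the carousel's four alike turning knobs, set 90 degrees apart: upright wooden cylinders 16 mm across, 45 mm high above the tray's upper face, 145 mm from the axis, each at the end of one of the walls between the bays (4 mm thick, 18 mm high, from 30 to 135 mm radius). They turn with the tray; pinch one or push it sideways to turn the tray.
- tile0_center (a point): Centre (half-way up) of a fired clay tile, 84 x 60 x 12 mm, about 110 g, terracotta; x along its 60 mm width, y along its 84 mm length, z up. Lies flat in a bay of the carousel, centre about 105 mm from the axis, 60 mm width pointing outwards. May be absent.
- tile0: The same tile; origin at the centre of its underside.
- tile1_center (a point): Centre (half-way up) of a fired clay tile, 84 x 60 x 12 mm, about 110 g, terracotta; x along its 60 mm width, y along its 84 mm length, z up. Lies flat in a bay of the carousel, centre about 105 mm from the axis, 60 mm width pointing outwards. May be absent.
- tile1: The same tile; origin at the centre of its underside.
- tile2_center (a point): Centre (half-way up) of a fired clay tile, 84 x 60 x 12 mm, about 110 g, terracotta; x along its 60 mm width, y along its 84 mm length, z up. Lies flat in a bay of the carousel, centre about 105 mm from the axis, 60 mm width pointing outwards. May be absent.
- tile2: The same tile; origin at the centre of its underside.
- prop0_center (a point): Centre of a grey kiln prop, an upright cylinder 28 mm across, 35 mm high, standing in the carousel's fourth bay; it stays there.
- prop1_center (a point): Centre of a grey kiln prop, an upright cylinder 28 mm across, 35 mm high, standing in the carousel's fourth bay; it stays there.
- prop_bay (a point): Middle of the floor of the carousel's fourth bay (the one with the props), 95 mm from the axis; turns with the tray.
- sponge: Bystander: yellow sponge, 85 x 55 x 30 mm; origin under its middle. To be left alone.
- bowl: Bystander: white bowl, 110 across, 50 high mm; origin under its middle. To be left alone.
- rib: Bystander: flat round steel rib, 80 across, 5 thick mm; origin under its middle. To be left alone.
- knife: Bystander: wooden-handled spatula, 170 long mm; origin under its middle. To be left alone.
- mug: Bystander: blue mug, 76 across, 90 high mm; origin under its middle. To be left alone.
Things that resemble listed ones, but are neither listed nor needed, are in the scene too. Leave any pink look-alike of the tile0 alone.

How it is judged (in metres and radians):
On the way, in this order (a step that is already met when the one before it is completed fails the run):
1. the isolator is off (value of joint toggle below 0.15 rad), for 0.2 s.
2. all the tiles are stacked on the feed bed, squared against both fences, isolator off (x of tile0_center in the frame of feed_corner between -0.035 and -0.025 m and y of tile0_center in the frame of feed_corner between -0.0475 and -0.037 m and z of tile0_center in the frame of feed_corner between 0 and 0.04 m and angle between each of tile0_center, tile1_center, tile2_center's own z axis and vertical below 0.08 rad and angle between the x axis of each of tile0_center, tile1_center, tile2_center and the x axis of feed_corner, either way round below 0.09 rad and contact force between the fingers and tile0 below 0.2 N and x of tile1_center in the frame of feed_corner between -0.035 and -0.025 m and y of tile1_center in the frame of feed_corner between -0.0475 and -0.037 m and z of tile1_center in the frame of feed_corner between 0 and 0.04 m and contact force between the fingers and tile1 below 0.2 N and x of tile2_center in the frame of feed_corner between -0.035 and -0.025 m and y of tile2_center in the frame of feed_corner between -0.0475 and -0.037 m and z of tile2_center in the frame of feed_corner between 0 and 0.04 m and contact force between the fingers and tile2 below 0.2 N and value of joint toggle below 0.15 rad), for 0.3 s.
3. the isolator is on again (value of joint toggle above 1.15 rad), for 0.2 s.
At the end, for the whole second after the job is handed in: All tiles flat (0.08 rad) in one pile on the feed bed, within 5 mm of flush with both fences and 0.09 rad of square, released; isolator on (within 0.15 rad of its stop); both kiln props standing in their bay, its middle on the robot's side of the axis, within 30 degrees of -x (x of tile0_center in the frame of feed_corner between -0.035 and -0.025 m and y of tile0_center in the frame of feed_corner between -0.0475 and -0.037 m and z of tile0_center in the frame of feed_corner between 0 and 0.04 m and angle between each of tile0_center, tile1_center, tile2_center's own z axis and vertical below 0.08 rad and angle between the x axis of each of tile0_center, tile1_center, tile2_center and the x axis of feed_corner, either way round below 0.09 rad and contact force between the fingers and tile0 below 0.2 N and x of tile1_center in the frame of feed_corner between -0.035 and -0.025 m and y of tile1_center in the frame of feed_corner between -0.0475 and -0.037 m and z of tile1_center in the frame of feed_corner between 0 and 0.04 m and contact force between the fingers and tile1 below 0.2 N and x of tile2_center in the frame of feed_corner between -0.035 and -0.025 m and y of tile2_center in the frame of feed_corner between -0.0475 and -0.037 m and z of tile2_center in the frame of feed_corner between 0 and 0.04 m and contact force between the fingers and tile2 below 0.2 N and value of joint toggle above 1.15 rad and horizontal distance between each of prop0_center, prop1_center and prop_bay below 0.075 m and angle between each of prop0_center, prop1_center's own z axis and vertical below 0.3 rad and y of prop_bay in the frame of shelf_edge between -0.048 and 0.048 m and x of prop_bay in the frame of shelf_edge below -0.05 m); the robot touches nothing.
It fails at once if a tile held or pushed by the fingers while the isolator is on (value of joint toggle above 0.9 rad and (contact force between the fingers and tile0 above 1 N or contact force between the fingers and tile1 above 1 N or contact force between the fingers and tile2 above 1 N)).
It fails at once if another thing on the bench knocked more than 4 cm away (distance of any of sponge, bowl, rib, knife, mug from where it was at the start of the episode above 0.04 m).
Of tile0, tile1, tile2 only 2 to 3 are there at a start; the rules pass over those that are not, and their reading is None.
At some moment in a run one of tile0, tile1, tile2 may be knocked a few centimetres aside while the robot is not near it.
Once in a run the grip may slacken for a moment while it holds something.
It also fails if it takes over 210 s, if anything falls off the work surface, if the arm or the gripper's body presses on something with over 40 N, if the wrist force passes 120 N, or if a joint passes its speed limit or range.

ROBOT

A 6-joint arm with a two-finger parallel gripper is mounted at the origin on the work surface. World frame = base frame: x ahead of the robot, y to its left, z up, the work surface at z = 0. Lengths are in m, angles in degrees, forces in N, time in s.
With the tool pointing down it reaches from about 0.35 to 0.875 m from the base axis. Payload 4.2 kg.
Tool frame: the origin (TCP) lies midway between the tips of the shut fingers; the grasp point (between the pads) lies 19 mm behind it; x points along the fingers, y is the direction in which the jaws open and shut, and the axes are right-handed (so a half turn about x gives the same grasp; the last joint's range is limited). The gripper opens to 87 mm and grips with 3 to 60 N. Pads are 19 mm wide; open, the fingers measure 117 mm over their backs; the gripper's body (75 mm by 190 mm) begins 51 mm behind the grasp point.
Start: joints at [80.707, 22.042, 0.453, 0, -68.411, -14.817], TCP at [0.255, 0.57, 0.223] pointing down, gripper open.
Joint ranges: [-179.83, 179.83], [-69.29, 118.12], [-61.27, 80.66], [-181.25, 117.63], [-171.15, -9.14], [-177.46, 177.46]. Speed limits (degrees/s): [159.86, 159.86, 180, 180, 180, 180].

INTERFACE

Orientations are given as a 3x3 rotation matrix whose columns are the frame's x, y, z axes.
In Python, from station import r gives the robot as it stands.
- The arm moves only by the tool play_rows, never from a script. Its argument "plan" is a list that holds one entry, the list of rows, each a list of 6 numbers: the shift along the tool's x, y, z in cm, then the turn, a rotation vector about the tool's x, y, z in units of 10 degrees (1.0 is 10 degrees). A call has 1 to 5 rows; each row is the pose to reach, as a shift and turn from the pose commanded when the call began, along the tool's axes at that moment; what a row does not reach only later rows make up. A row lasts 1/8 s, in which the tool goes at most 62.5 mm and 10.7 degrees, less where a joint would pass 70% of its speed; a pose out of reach is approached as far as the arm can. A call with a gripper value outside its range is refused whole. "hand" is the opening, from 0 (shut) to 1 (fully open), set as the call begins (left out, the last holds). The fingers move at their own pace and stop on an object; the grip force is fixed at half the most. Time passes only in rows, so rows that repeat a pose let the fingers close. It gives the time, the measured TCP pose, the force and the opening at its end, in the units of the state.
- r.sense(): the state, without advancing time (a new reading comes with each control period).
- r.capture(name): name is "side" or "top"; returns (picture, depth): 400x640x3 uint8, blue, green, red; 400x640 float32, m along the optical axis (not along the pixel's ray), 0 where there is no reading.
- r.get_calibration(name): a dict with "vfov" (degrees; the focal length in pixels is half the picture's height over the tangent of half this angle, whatever the lens; pixels are square), "cx", "cy" (the principal point, pixels), "rvec" (rotation vector, rad) and "tvec" (3), from world to camera coordinates, as OpenCV has them. Camera axes: x right, y down, z forward; pixel columns grow to the right and rows downward; lengths in m; the calibration is good to about 2 mm. A picture is of the moment at which its call begins. get_calibration takes no time and is no camera call.
- r.finish_job(): hands the job in, once; it reports no verdict.
The state is a dict: "time_s": time; "joints": joint angles; "joint_velocities": joint speeds; "effort": joint torques, N m; "tcp_pos": TCP position; "ee_rot": TCP orientation; "wrist_force": force on the tool from outside, world axes, zero at the start; "moment": the same for the moment, N m; "gripper_width": opening from 0.0 (shut) to 1.0 (fully open).
Only numpy, scipy, OpenCV 4.12 (cv2) and the standard library are available. Lean on these libraries where they do the work, as an engineer would, in place of code of your own. Each camera call takes 0.05 s, during which the arm holds its last target.

## Working session

There is one attempt and no reset: what is moved stays moved. The work goes in short steps, Python scripts to look and compute and a tool call to move; the robot and the scene stay as the last step left them, time stands still between calls to the robot, and variables do not carry over. Pictures are saved under pics/ and viewed, and the job is handed in when it is done.

Besides the shell and the picture viewer there is one more tool, called after "Call:" in YAML: its name, and indented under it one key for each argument. play_rows: Moves the arm, as the interface text tells. Its arguments: {"type":"object","properties":{"plan":{"type":"array","items":{"type":"array","items":{"type":"array","items":{"type":"number"}}}},"hand":{"type":"number"}},"required":["plan"]}

```bash
mkdir -p pics; ls
cat > h.py <<'E'
import numpy as np,cv2
from station import r
def cal(n):
    c=r.get_calibration(n); f=200/np.tan(np.radians(c['vfov'])/2)
    K=np.array([[f,0,c['cx']],[0,f,c['cy']],[0,0,1]]); R=cv2.Rodrigues(np.array(c['rvec'],float))[0]; t=np.array(c['tvec'],float).ravel()
    return K,R,t
def ray(n,uv,z):
    K,R,t=cal(n); d=R.T@np.linalg.inv(K)@np.array([uv[0],uv[1],1.]); o=-R.T@t
    return o+d*(z-o[2])/d[2]
def proj(n,p):
    K,R,t=cal(n); q=K@(R@np.array(p,float)+t); return q[:2]/q[2]
def cloud(n,D):
    K,R,t=cal(n); v,u=np.mgrid[0:400,0:640]
    P=np.stack([(u-K[0,2])/K[0,0]*D,(v-K[1,2])/K[1,1]*D,D],-1)
    return (P-t)@R
def st():
    s=r.sense(); print({k:(np.round(v,4).tolist()) for k,v in s.items() if k in('time_s','joints','tcp_pos','ee_rot','wrist_force','gripper_width')}); return s
E
python3 - <<'E'
from h import *
s=st()
for n in('side','top'):
    im,D=r.capture(n); cv2.imwrite(f'pics/{n}0.png',im); np.save(f'pics/{n}0.npy',D); print(r.get_calibration(n))
E
```

```text
pics
{'time_s': 0.0, 'joints': [80.7079, 22.0904, 0.3811, -0.0272, -68.4098, -14.8174], 'tcp_pos': [0.255, 0.57, 0.2215], 'ee_rot': [[-0.0008, -0.4086, -0.9127], [-0.002, -0.9127, 0.4086], [-1.0, 0.0021, -0.0001]], 'wrist_force': [-0.9208, 0.5691, 0.1306], 'gripper_width': 1.0024}
{'vfov': 52.36968714191811, 'cx': 316.6833685593992, 'cy': 200.95679983900615, 'rvec': array([ 0.31066521, -2.70835911,  1.29587553]), 'tvec': array([0.49812415, 0.11547457, 1.2885725 ])}
{'vfov': 50.53109058491897, 'cx': 312.92280072137976, 'cy': 199.87198747371463, 'rvec': array([ 2.10500195, -2.13951112,  0.18870017]), 'tvec': array([0.05781669, 0.53332127, 1.2918064 ])}
```

View pics/side0.png

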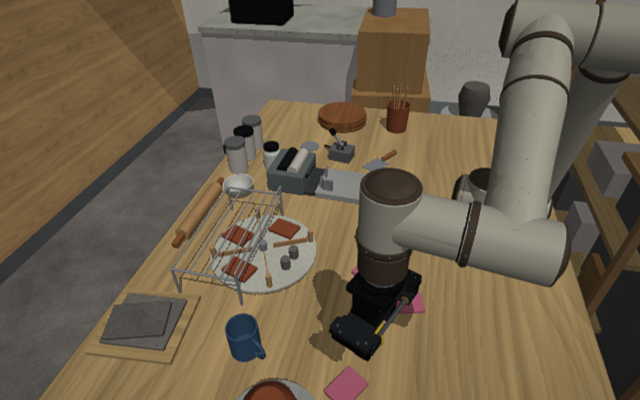

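View pics/top0.png

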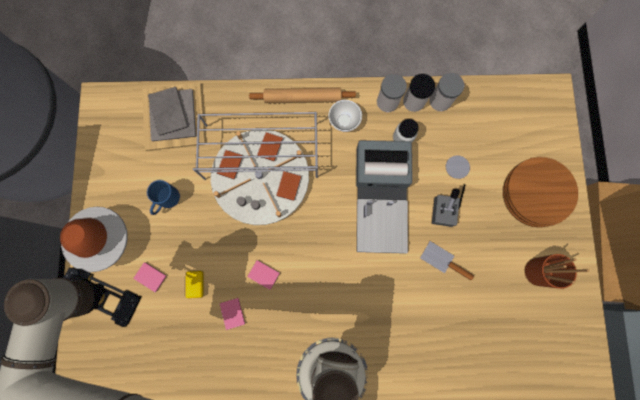

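The side view shows three tiles on the carousel (around (237,235), (240,268) and (285,228)), the props at (288,258) and the isolator at (340,145). The top view shows the carousel at (260,175), the feed bed at (383,225), the isolator at (450,205), and pink decoys at the lower left.

Run:
```python
import cv2
a=cv2.imread('pics/top0.png')
cv2.imwrite('pics/t1.png',cv2.resize(a[90:240,185:345],None,fx=5,fy=4.0*1.25/1.25*1,interpolation=2)[:600] if 0 else cv2.resize(a[100:235,190:340],None,fx=4.4,fy=4.4,interpolation=2))
cv2.imwrite('pics/t2.png',cv2.resize(a[130:270,340:490],None,fx=4.2,fy=4.2,interpolation=2))
b=cv2.imread('pics/side0.png')
cv2.imwrite('pics/s2.png',cv2.resize(b[120:240,260:420],None,fx=5,fy=5,interpolation=2))
```

```text
(no output)
```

View pics/t1.png

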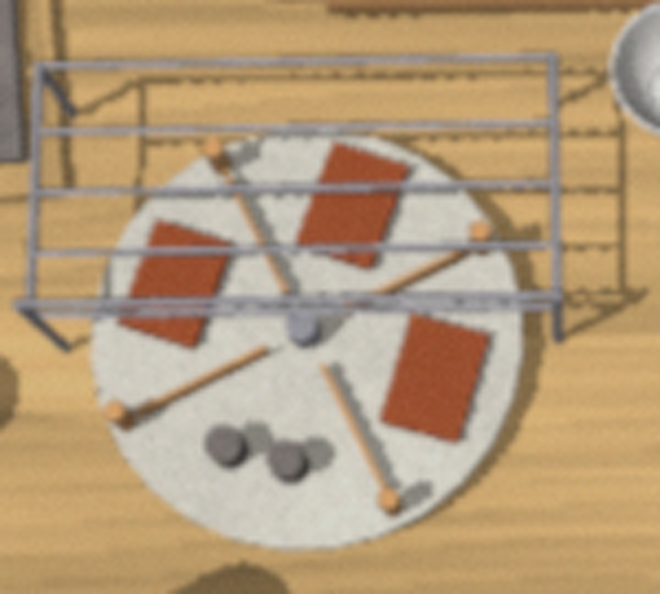

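View pics/t2.png

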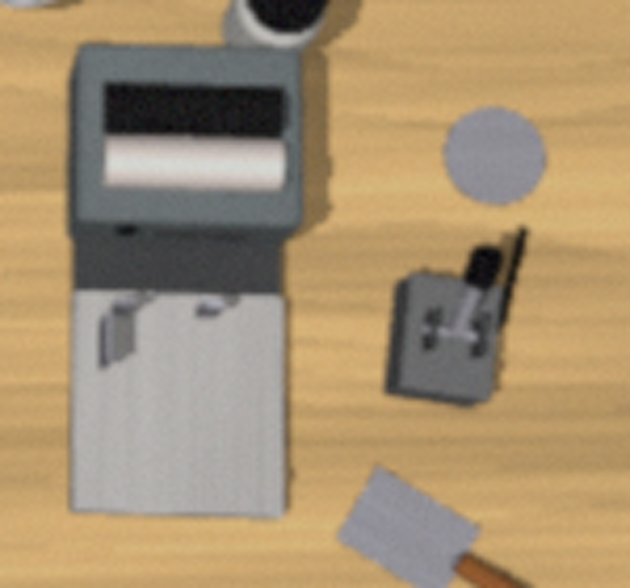

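View pics/s2.png

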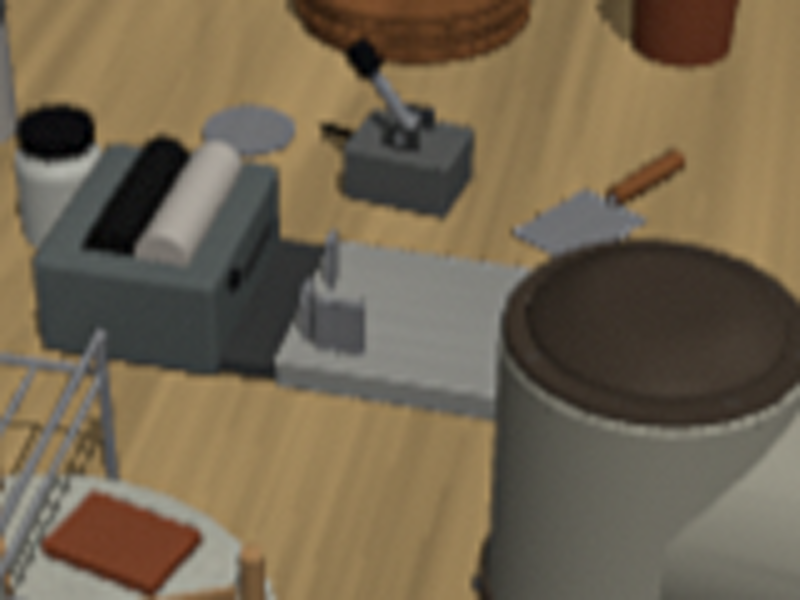

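Run:
```python
from h import *
D=np.load('pics/top0.npy'); P=cloud('top',D)
T1=lambda u,v:(190+(u+.5)/4.4-.5,100+(v+.5)/4.4-.5)
T2=lambda u,v:(340+(u+.5)/4.2-.5,130+(v+.5)/4.2-.5)
kn=np.array([ray('top',T1(*p),.077) for p in[(213,146),(480,230),(390,493),(118,410)]]); c=kn.mean(0)
print('knobs',kn.round(4).tolist(),'c',c, 'hub',ray('top',T1(305,325),.062))
for k in kn: print(np.linalg.norm((k-c)[:2]),np.degrees(np.arctan2(*(k-c)[[1,0]])))
for q in[(70,512),(282,516),(73,290),(284,292)]: print('bed',ray('top',T2(*q),.025).round(4))
for q in[(15,303),(560,297)]: print('shelf rail',ray('top',T1(*q),.13).round(4))
print('grip end',T2(484,262),ray('top',T2(484,262),.11))
print('pivot',ray('top',T2(460,332),.06))
# fence pts by depth
m=(P[...,2]>.045)&(P[...,2]<.08); u0,u1,v0,v1=355,412,185,255
for v in range(195,222): print(v,' '.join('%3d'%(1000*P[v,u,2]) for u in range(356,400)))
```

```text
knobs [[0.7512, 0.285, 0.077], [0.6843, 0.0916, 0.077], [0.4939, 0.1565, 0.077], [0.5566, 0.3491, 0.077]] c [0.62148497 0.22055044 0.077     ] hub [0.619953  0.2191145 0.062    ]
0.14484221349343454 26.432415466653673
0.14343093187636058 -64.02575353040169
0.1427624143749349 -153.34782438700566
0.14397694433222796 116.80406766693937
bed [ 0.371  -0.0847  0.025 ]
bed [ 0.3654 -0.2432  0.025 ]
bed [ 0.5402 -0.0928  0.025 ]
bed [ 0.5359 -0.2543  0.025 ]
shelf rail [0.6218 0.4092 0.13  ]
shelf rail [0.6194 0.0352 0.13  ]
grip end (454.85714285714283, 192.0) [ 0.5398214  -0.38035353  0.11      ]
pivot [ 0.49709053 -0.37533447  0.06      ]
195   3  20  23  12  19  19  17  19  17  19  14  17  16  15  22  19  22  21  18  16  14  14  19  18  20  19  20  20  26  17  13  18  23  18  17  18  18  16  16  18  19  18  18  18
196   0  20  24  19  18  14  20  16  14  24 1367  16  18  16  22  18  26  17  19  17  15  18  16  20  12  18  22  19  14  18  19  16  16  17  15  17  17  20  17  18 1367  17  17  21
197  -1  19  19  19  22  21  18  19  19  18  16  22  16  17  18  20  18  20  20  19 1367  13  18
[... 3706 characters left out ...]
 21  21  27  22  24  20  27  31  22  19  31  24  29  24  26  23  26  27  25  21  27  24  27  26  27  25  24  27  27  25  23  31  26  24  27  25  27  28  28  31
219   9  23  24  23  22  31  28  24  23  24  22  24  24  24 1367  25  31  21  30  23  25  26  25  23  24  24  26  28  26  32  20  21  26  21  26  18  27  25  31  25  26  23  29  30
220  10  26  21  27  29  28  27  24  29  25  25  24  28  27  24  26  26  27  27  27  26  22  22  25  24  22  27  22  25  24  25  24  29  26  24  26  23  26  23  26  24  25  29  22
221  10  25  20  23  29  29  30  23  27  24  24  29  21  22  27  25  23  27  27  25  28  25  28  25  30  27  21  24  24  25  25  29  25  28  24  24  25  30  23  25  28  22  25  27
```

```bash
cat >> h.py <<'E'
def Ryaw(a):
    a=np.radians(a); x=np.array([0,0,-1.]); y=np.array([np.cos(a),np.sin(a),0]); return np.stack([x,y,np.cross(x,y)],1)
def yaw(s=None):
    s=s or r.sense(); return np.degrees(np.arctan2(s['ee_rot'][1][1],s['ee_rot'][0][1]))%360
def rows(*tg):
    """targets (x,y,z,yaw)"""
    s=r.sense(); R0=np.array(s['ee_rot']); p=np.array(s['tcp_pos'])
    for t in tg:
        d=R0.T@(np.array(t[:3])-p)*100; w=cv2.Rodrigues(R0.T@Ryaw(t[3]))[0].ravel()
        print(t,'->',d.round(2).tolist()+(np.degrees(w)/10).round(2).tolist())
def tri(uvt,uvs):
    A=[];b=[]
    for n,uv in(('top',uvt),('side',uvs)):
        K,R,t=cal(n); d=R.T@np.linalg.inv(K)@np.array([uv[0],uv[1],1.]); d/=np.linalg.norm(d); o=-R.T@t
        M=np.eye(3)-np.outer(d,d); A.append(M); b.append(M@o)
    return np.linalg.solve(A[0]+A[1],b[0]+b[1])
E
python3 - <<'E'
from h import *
T2=lambda u,v:(340+(u+.5)/4.2-.5,130+(v+.5)/4.2-.5)
S2=lambda u,v:(260+(u+.5)/5-.5,120+(v+.5)/5-.5)
print('grip',tri(T2(483,263),S2(365,58)))
print('pivot',tri(T2(457,332),S2(408,120)))
for q in [(410,272),(500,290),(490,400)]: print('boxtop',ray('top',T2(*q),.05))
rows((.45,.30,.22,270),(.56,-.1,.22,270),(.585,-.385,.2,270),(.585,-.385,.09,270))
E
```

```text
grip [ 0.53781791 -0.37794929  0.11491724]
pivot [ 0.498407   -0.37078008  0.06682029]
boxtop [ 0.54504944 -0.34436161  0.05      ]
boxtop [ 0.53011911 -0.41087999  0.05      ]
boxtop [ 0.44717105 -0.39697041  0.05      ]
(0.45, 0.3, 0.22, 270) -> [0.19, 16.67, -28.82, -2.41, 0.0, -0.01]
(0.56, -0.1, 0.22, 270) -> [0.26, 48.69, -55.21, -2.41, 0.0, -0.01]
(0.585, -0.385, 0.2, 270) -> [2.31, 73.67, -69.14, -2.41, 0.0, -0.01]
(0.585, -0.385, 0.09, 270) -> [13.31, 73.65, -69.14, -2.41, 0.0, -0.01]
```

Call:
play_rows:
  plan:
    - [[0.2,16.7,-28.8,-2.4,0,0],[0.2,16.7,-28.8,-2.4,0,0],[0.2,16.7,-28.8,-2.4,0,0],[0.2,16.7,-28.8,-2.4,0,0],[0.2,16.7,-28.8,-2.4,0,0]]
  hand: 0

```text
time_s: 0.72
tcp_pos: [0.4386, 0.3151, 0.2205]
ee_rot: [[-0.0, -0.002, -1.0], [-0.0, -1.0, 0.002], [-1.0, 0.0, 0.0]]
wrist_force: [0.3, 0.1, 0.4]
gripper_width: 0.515
```

Run:
```python
from h import *
st();rows((.56,-.1,.22,270),(.58,-.385,.2,270),(.58,-.385,.09,270))
```

```text
{'time_s': 0.725, 'joints': [52.9052, 13.8841, -11.6878, -0.0064, -64.4508, 37.0094], 'tcp_pos': [0.4386, 0.3151, 0.2205], 'ee_rot': [[-0.0003, -0.0015, -1.0], [-0.0003, -1.0, 0.0015], [-1.0, 0.0003, 0.0003]], 'wrist_force': [0.2663, 0.0675, 0.4286], 'gripper_width': 0.5152}
(0.56, -0.1, 0.22, 270) -> [0.05, 41.5, -12.2, -0.01, 0.0, -0.0]
(0.58, -0.385, 0.2, 270) -> [2.06, 69.99, -14.25, -0.01, 0.0, -0.0]
(0.58, -0.385, 0.09, 270) -> [13.06, 69.99, -14.25, -0.01, 0.0, -0.0]
```

Call:
play_rows:
  plan:
    - [[0,41.5,-12.2,0,0,0],[0,41.5,-12.2,0,0,0],[0,41.5,-12.2,0,0,0],[0,41.5,-12.2,0,0,0],[0,41.5,-12.2,0,0,0]]

```text
time_s: 1.35
tcp_pos: [0.5256, 0.0151, 0.2205]
ee_rot: [[-0.0, -0.002, -1.0], [0.0, -1.0, 0.002], [-1.0, -0.0, 0.0]]
wrist_force: [-0.0, 0.5, -0.4]
gripper_width: 0.022
```

Call:
play_rows:
  plan:
    - [[0,20,-4,0,0,0],[0,20,-4,0,0,0],[0,20,-4,0,0,0],[0,20,-4,0,0,0],[0,20,-4,0,0,0]]

```text
time_s: 1.98
tcp_pos: [0.5647, -0.1838, 0.2198]
ee_rot: [[-0.002, -0.004, -1.0], [0.0, -1.0, 0.004], [-1.0, -0.0, 0.002]]
wrist_force: [-0.7, -0.5, 0.3]
gripper_width: 0.007
```

Run:
```python
from h import *
st();rows((.58,-.385,.2,270),(.58,-.385,.09,270))
```

```text
{'time_s': 1.975, 'joints': [-2.4287, 19.1754, -4.2719, -0.0235, -66.6418, 92.2049], 'tcp_pos': [0.5647, -0.1838, 0.2198], 'ee_rot': [[-0.0015, -0.0041, -1.0], [0.0004, -1.0, 0.0041], [-1.0, -0.0004, 0.0015]], 'wrist_force': [-0.6923, -0.4943, 0.265], 'gripper_width': 0.0065}
(0.58, -0.385, 0.2, 270) -> [1.97, 20.12, -1.61, -0.02, 0.01, 0.0]
(0.58, -0.385, 0.09, 270) -> [12.97, 20.12, -1.63, -0.02, 0.01, 0.0]
```

Call:
play_rows:
  plan:
    - [[1,20.1,-1.6,0,0,0],[1,20.1,-1.6,0,0,0],[1,20.1,-1.6,0,0,0],[1,20.1,-1.6,0,0,0],[7,20.1,-1.6,0,0,0]]

```text
time_s: 2.6
tcp_pos: [0.5845, -0.3853, 0.1556]
ee_rot: [[0.012, -0.001, -1.0], [-0.006, -1.0, 0.001], [-1.0, 0.006, -0.012]]
wrist_force: [0.4, 0.3, -0.7]
gripper_width: 0.005
```

Run:
```python
from h import *
st();rows((.58,-.385,.09,270))
for n in('side','top'):
    im,D=r.capture(n); cv2.imwrite(f'pics/{n}1.png',im); np.save(f'pics/{n}1.npy',D)
    cv2.imwrite(f'pics/{n}1c.png',cv2.resize(im[100:260,250:470] if n=='side' else im[120:280,340:500],None,fx=3.6,fy=3.6,interpolation=2))
```

```text
{'time_s': 2.6, 'joints': [-20.1648, 31.5956, 6.3361, 0.0922, -64.006, 110.0636], 'tcp_pos': [0.5845, -0.3853, 0.1556], 'ee_rot': [[0.0115, -0.0011, -0.9999], [-0.0058, -1.0, 0.001], [-0.9999, 0.0058, -0.0115]], 'wrist_force': [0.4106, 0.3059, -0.6681], 'gripper_width': 0.005}
(0.58, -0.385, 0.09, 270) -> [6.55, -0.07, 0.52, -0.01, -0.07, -0.03]
```

View pics/side1c.png

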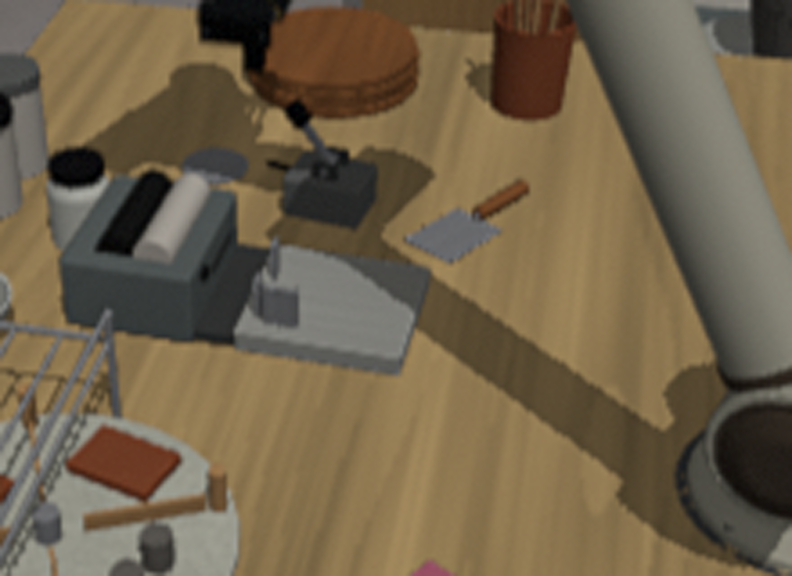

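View pics/top1c.png

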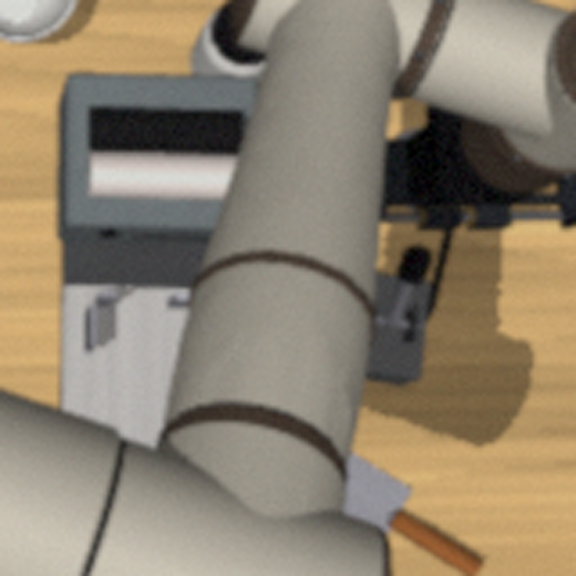

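Call:
play_rows:
  plan:
    - [[4,0,0,0,0,0],[6.5,0,0,0,0,0],[6.5,0,0,0,0,0],[6.5,0,2,0,0,0],[6.5,0,4,0,0,0]]

```text
time_s: 3.32
tcp_pos: [0.5455, -0.3843, 0.091]
ee_rot: [[0.011, 0.002, -1.0], [-0.005, -1.0, -0.002], [-1.0, 0.005, -0.011]]
wrist_force: [2.2, 0.1, 2.2]
gripper_width: 0.006
```

Call:
play_rows:
  plan:
    - [[0,0,1.5,0,0,0],[0,0,3,0,0,0],[0,0,4.5,0,0,0],[0,0,5.5,0,0,0],[0,0,5.5,0,0,0]]

```text
time_s: 3.95
tcp_pos: [0.4848, -0.384, 0.0856]
ee_rot: [[-0.001, -0.003, -1.0], [0.0, -1.0, 0.003], [-1.0, -0.0, 0.001]]
wrist_force: [0.8, -1.0, -1.1]
gripper_width: 0.006
```

Run:
```python
from h import *
st()
for n in('side',):
    im,D=r.capture(n); 
    cv2.imwrite(f'pics/{n}2c.png',cv2.resize(im[100:260,250:470] if n=='side' else im[120:280,340:500],None,fx=3.6,fy=3.6,interpolation=2))
```

```text
{'time_s': 3.95, 'joints': [-23.4042, 28.4963, -10.4223, 0.003, -51.121, 113.2547], 'tcp_pos': [0.4848, -0.384, 0.0856], 'ee_rot': [[-0.0007, -0.0026, -1.0], [0.0002, -1.0, 0.0026], [-1.0, -0.0002, 0.0007]], 'wrist_force': [0.7562, -1.0444, -1.1348], 'gripper_width': 0.0058}
```

View pics/side2c.png

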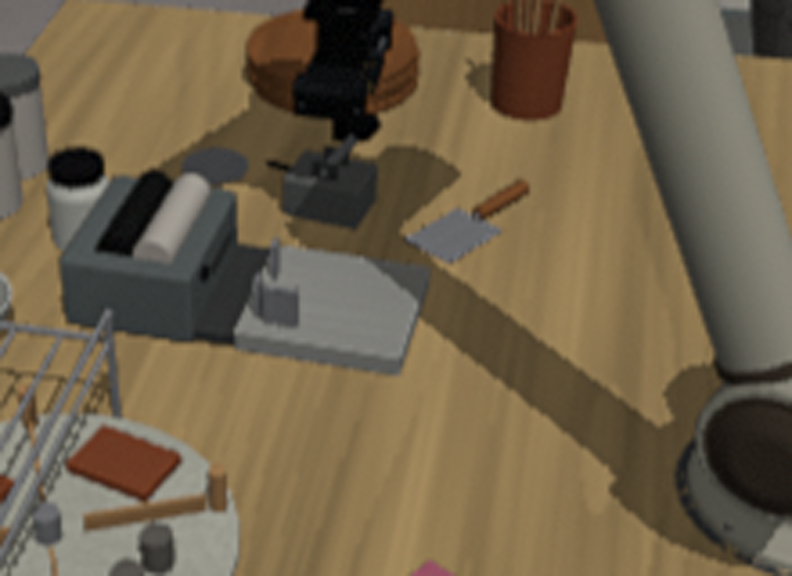

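The toggle now leans to the robot's side at (340,160) in the crop, so it is off. I'll raise the tool and go to the knob at (0.494, 0.156).

Call:
play_rows:
  plan:
    - [[-5,0,-1,0,0,0],[-11,0,-1,0,0,0],[-13,-6,-1,0,0,0],[-13,-12,-1,0,0,0],[-13,-18,-1,0,0,0]]
  hand: 0.4

```text
time_s: 4.62
tcp_pos: [0.4966, -0.2023, 0.2161]
ee_rot: [[0.001, -0.002, -1.0], [-0.0, -1.0, 0.002], [-1.0, 0.0, -0.001]]
wrist_force: [1.0, 0.2, 0.4]
gripper_width: 0.383
```

Call:
play_rows:
  plan:
    - [[0,-6,0,0,0,0],[0,-12,0,0,0,0],[0,-18,0,0,0,0],[0,-24,0,0,0,0],[0,-30,0,0,0,0]]

```text
time_s: 5.25
tcp_pos: [0.4969, 0.0985, 0.216]
ee_rot: [[0.001, -0.001, -1.0], [0.0, -1.0, 0.001], [-1.0, -0.0, -0.001]]
wrist_force: [0.6, 0.1, 0.6]
gripper_width: 0.4
```

Run:
```python
from h import *
st();rows((.494,.156,.2,270),(.494,.156,.055,270))
for n in('side','top'):
    im,D=r.capture(n); cv2.imwrite(f'pics/{n}3.png',im); np.save(f'pics/{n}3.npy',D)
    cv2.imwrite(f'pics/{n}3c.png',cv2.resize(im[120:240,260:420] if n=='side' else im[130:270,340:490],None,fx=4.2,fy=4.2,interpolation=2))
```

```text
{'time_s': 5.25, 'joints': [29.6088, 10.7471, -16.508, 0.019, -62.6861, 60.3058], 'tcp_pos': [0.4969, 0.0985, 0.216], 'ee_rot': [[0.001, -0.0013, -1.0], [0.0002, -1.0, 0.0013], [-1.0, -0.0003, -0.001]], 'wrist_force': [0.6083, 0.1137, 0.558], 'gripper_width': 0.4}
(0.494, 0.156, 0.2, 270) -> [1.6, -5.75, 0.3, -0.01, -0.01, 0.0]
(0.494, 0.156, 0.055, 270) -> [16.1, -5.75, 0.31, -0.01, -0.01, 0.0]
```

View pics/side3c.png

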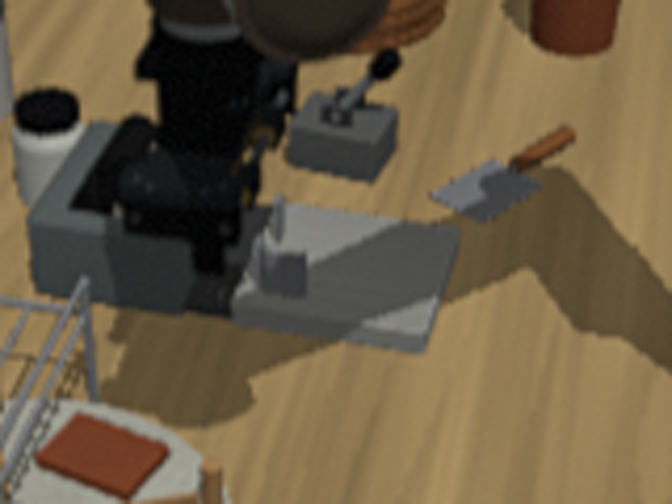

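View pics/top3c.png

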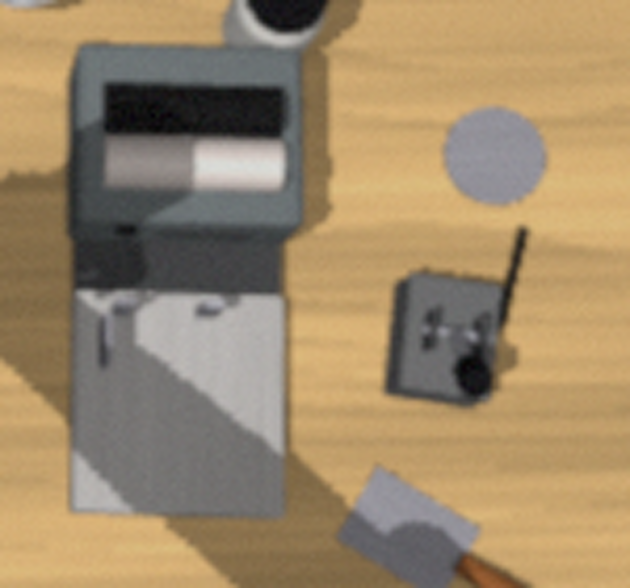

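View pics/top3.png

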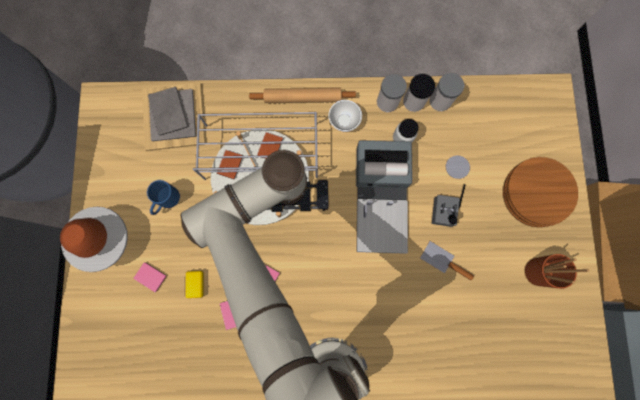

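Call:
play_rows:
  plan:
    - [[1.6,-5.8,0.4,0,0,0],[7,-5.8,0.4,0,0,0],[12,-5.8,0.4,0,0,0],[16,-5.8,0.4,0,0,0],[16,-5.8,0.4,0,0,0]]

```text
time_s: 5.98
tcp_pos: [0.491, 0.1526, 0.053]
ee_rot: [[-0.006, -0.002, -1.0], [-0.004, -1.0, 0.002], [-1.0, 0.004, 0.006]]
wrist_force: [-0.4, -0.1, 0.8]
gripper_width: 0.399
```

Run:
```python
from h import *
st()
im,D=r.capture('side');cv2.imwrite('pics/side4c.png',cv2.resize(im[160:310,180:360],None,fx=4,fy=4,interpolation=2))
C=np.array([.6205,.2197])
for a in range(200,130,-7):
    a=np.radians(a); p=C+.145*np.array([np.cos(a),np.sin(a)]); rows((p[0],p[1]+.002,.056,270))
```

```text
{'time_s': 5.975, 'joints': [35.3611, 22.7737, -26.9888, -0.0144, -40.6767, 54.5081], 'tcp_pos': [0.491, 0.1526, 0.053], 'ee_rot': [[-0.0063, -0.0025, -1.0], [-0.0043, -1.0, 0.0025], [-1.0, 0.0043, 0.0063]], 'wrist_force': [-0.3561, -0.0864, 0.7638], 'gripper_width': 0.3991}
(np.float64(0.48424456998604337), np.float64(0.17210707921777807), 0.056, 270) -> [-0.08, -1.84, 0.86, -0.01, 0.01, -0.01]
(np.float64(0.47921634060614093), np.float64(0.1890820971201396), 0.056, 270) -> [-0.08, -3.54, 1.37, -0.01, 0.01, -0.01]
(np.float64(0.4762943251716004), np.float64(0.20654337282619026), 0.056, 270) -> [-0.09, -5.28, 1.67, -0.01, 0.01, -0.01]
(np.float64(0.47552208420232334), np.float64(0.2242305989334061), 0.056, 270) -> [-0.09, -7.05, 1.75, -0.01, 0.01, -0.01]
(np.float64(0.4769111300324723), np.float64(0.24188009963920948), 0.056, 270) -> [-0.09, -8.82, 1.61, -0.01, 0.01, -0.01]
(np.float64(0.48044075518808516), np.float64(0.25922876153986557), 0.056, 270) -> [-0.1, -10.55, 1.26, -0.01, 0.01, -0.01]
(np.float64(0.48605834108781587), np.float64(0.27601795604530727), 0.056, 270) -> [-0.1, -12.23, 0.7, -0.01, 0.01, -0.01]
(np.float64(0.49368014246478764), np.float64(0.2919973949357189), 0.056, 270) -> [-0.1, -13.83, -0.06, -0.01, 0.01, -0.01]
(np.float64(0.5031925358156327), np.float64(0.3069288615824086), 0.056, 270) -> [-0.11, -15.33, -1.01, -0.01, 0.01, -0.01]
(np.float64(0.5144537132652204), np.float64(0.3205897622090623), 0.056, 270) -> [-0.11, -16.69, -2.13, -0.01, 0.01, -0.01]
```

View pics/side4c.png

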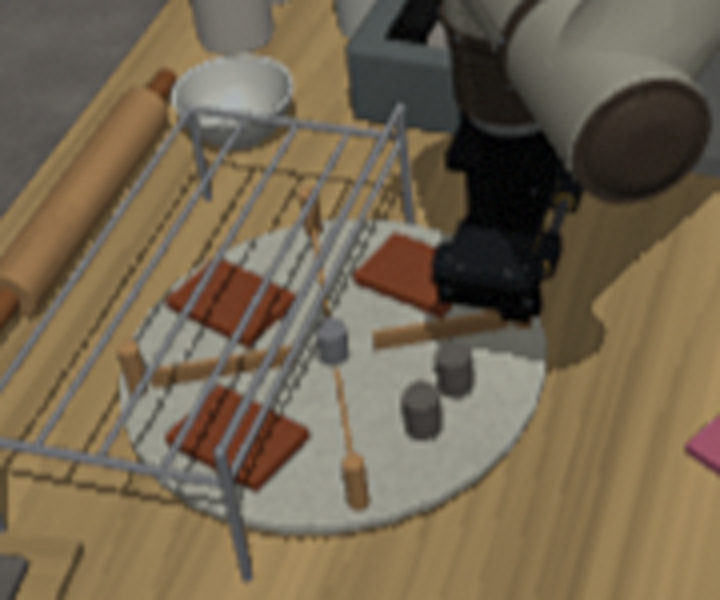

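Call:
play_rows:
  plan:
    - [[-0.1,-0.5,0.2,0,0,0],[-0.1,-1.8,0.8,0,0,0],[-0.1,-3.5,1.4,0,0,0],[-0.1,-5.3,1.7,0,0,0],[-0.1,-7.0,1.75,0,0,0]]
  hand: 0.26

```text
time_s: 6.65
tcp_pos: [0.4749, 0.2257, 0.0568]
ee_rot: [[-0.0, -0.001, -1.0], [0.0, -1.0, 0.001], [-1.0, -0.0, 0.0]]
wrist_force: [0.2, -0.9, 0.4]
gripper_width: 0.259
```

Call:
play_rows:
  plan:
    - [[0,-1.8,-0.1,0,0,0],[0,-3.5,-0.5,0,0,0],[0,-5.2,-1.0,0,0,0],[0,-6.8,-1.8,0,0,0],[0,-8.3,-2.75,0,0,0]]

```text
time_s: 7.28
tcp_pos: [0.5037, 0.3083, 0.0565]
ee_rot: [[-0.0, -0.002, -1.0], [-0.0, -1.0, 0.002], [-1.0, 0.0, 0.0]]
wrist_force: [-0.9, -1.4, -0.3]
gripper_width: 0.259
```

Run:
```python
from h import *
st()
im,D=r.capture('side');cv2.imwrite('pics/side5c.png',cv2.resize(im[160:310,180:360],None,fx=4,fy=4,interpolation=2))
C=np.array([.6205,.2197])
for a in (137,133):
    a=np.radians(a); p=C+.145*np.array([np.cos(a),np.sin(a)]); rows((p[0],p[1]+.002,.056,270))
```

```text
{'time_s': 7.275, 'joints': [47.1703, 28.242, -16.1947, 0.0031, -45.5672, 42.7189], 'tcp_pos': [0.5037, 0.3083, 0.0565], 'ee_rot': [[-0.0, -0.0019, -1.0], [-0.0001, -1.0, 0.0019], [-1.0, 0.0001, 0.0]], 'wrist_force': [-0.8546, -1.4412, -0.2764], 'gripper_width': 0.2593}
(np.float64(0.5144537132652204), np.float64(0.3205897622090623), 0.056, 270) -> [0.08, -1.02, -0.89, -0.0, -0.02, 0.01]
(np.float64(0.5216102377909377), np.float64(0.32774628673477973), 0.056, 270) -> [0.08, -1.73, -1.6, -0.0, -0.02, 0.01]
```

View pics/side5c.png

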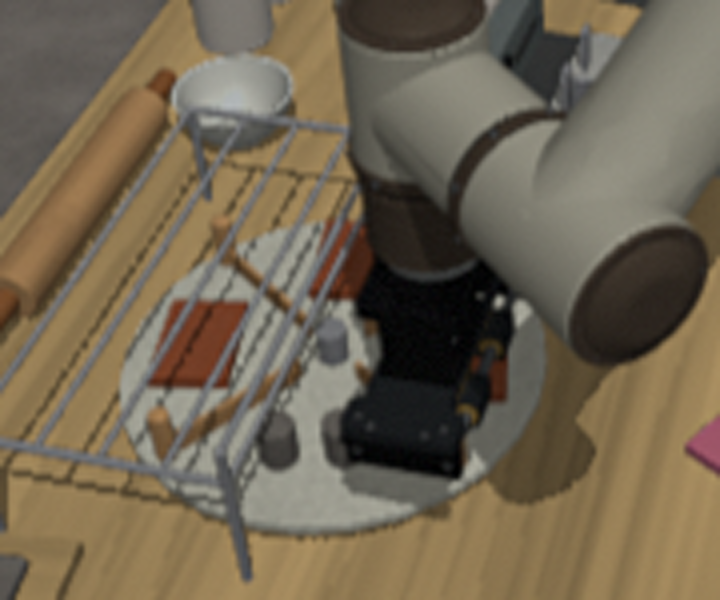

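Call:
play_rows:
  plan:
    - [[0,-1.0,-0.9,0,0,0],[0,-1.6,-1.4,0,0,0],[0,-1.6,-1.4,0,0,0],[-6,-1.3,-1.4,0,0,0],[-12,-1.0,-1.0,0,0,0]]

```text
time_s: 7.95
tcp_pos: [0.5129, 0.3165, 0.1775]
ee_rot: [[-0.001, -0.002, -1.0], [-0.001, -1.0, 0.002], [-1.0, 0.001, 0.001]]
wrist_force: [0.4, -0.1, 0.7]
gripper_width: 0.262
```

Run:
```python
from h import *
st()
rows((.40,.20,.2,180))
```

```text
{'time_s': 7.95, 'joints': [47.0585, 21.8925, -6.5371, 0.0139, -61.6605, 42.81], 'tcp_pos': [0.5129, 0.3165, 0.1775], 'ee_rot': [[-0.0009, -0.0022, -1.0], [-0.0013, -1.0, 0.0022], [-1.0, 0.0013, 0.0009]], 'wrist_force': [0.4304, -0.0592, 0.7166], 'gripper_width': 0.2616}
(0.4, 0.2, 0.2, 180) -> [-2.22, 11.68, 11.27, 8.99, -0.0, -0.01]
```

Call:
play_rows:
  plan:
    - [[-3,5,7,1,0,0],[-3,11,11,2,0,0],[-3,17,12,3,0,0],[-3,23,12,4,0,0],[-3,29,12,5,0,0]]
  hand: 1

```text
time_s: 8.57
tcp_pos: [0.3924, 0.0501, 0.2072]
ee_rot: [[0.002, -0.77, -0.638], [0.001, -0.638, 0.77], [-1.0, -0.002, -0.0]]
wrist_force: [1.9, -0.2, 0.4]
gripper_width: 0.744
```

Call:
play_rows:
  plan:
    - [[0,0,0,1,0,0],[0,0,0,2,0,0],[0,0,0,3,0,0],[0,0,0,4,0,0],[0,0,0,4,0,0]]

```text
time_s: 9.2
tcp_pos: [0.3933, 0.0516, 0.2067]
ee_rot: [[0.001, -1.0, 0.0], [0.0, 0.0, 1.0], [-1.0, -0.001, 0.0]]
wrist_force: [-0.2, 0.1, 0.3]
gripper_width: 0.997
```

```bash
cat >> h.py <<'E'
def tiles(im,box,n='top'):
    h=cv2.cvtColor(im,cv2.COLOR_BGR2HSV); m=((h[...,0]<12)|(h[...,0]>174))&(h[...,1]>130)&(h[...,2]>60)
    mm=np.zeros_like(m); x0,y0,x1,y1=box; mm[y0:y1,x0:x1]=m[y0:y1,x0:x1]
    m8=cv2.morphologyEx(mm.astype(np.uint8),cv2.MORPH_CLOSE,np.ones((3,3)))
    cs,_=cv2.findContours(m8,cv2.RETR_EXTERNAL,cv2.CHAIN_APPROX_NONE)
    return [c for c in cs if cv2.contourArea(c)>60]
def tilepose(c,z,n='top'):
    P=np.array([ray(n,q[0],z)[:2] for q in c]).astype(np.float32)*1000
    (cx,cy),(w,h),a=cv2.minAreaRect(P); 
    if w>h: w,h=h,w; a+=90
    return np.round([cx,cy,w,h,(a+45)%180-45],1)  # a: direction of short side, deg
E
python3 - <<'E'
from h import *
st()
for n in('side','top'):
    im,D=r.capture(n); cv2.imwrite(f'pics/{n}6.png',im)
    if n=='top':
        for c in tiles(im,(195,120,330,235)): print(tilepose(c,.044))
        cv2.imwrite('pics/top6c.png',cv2.resize(im[100:235,190:340],None,fx=4.4,fy=4.4,interpolation=2))
E
```

```text
{'time_s': 9.2, 'joints': [31.2304, -0.1719, -30.3875, -0.0064, -59.7412, -31.24], 'tcp_pos': [0.3933, 0.0516, 0.2067], 'ee_rot': [[0.0006, -1.0, 0.0002], [0.0005, 0.0002, 1.0], [-1.0, -0.0006, 0.0005]], 'wrist_force': [-0.238, 0.1096, 0.2961], 'gripper_width': 0.9973}
[518.4 222.3  56.3  80.3   4.3]
[612.8 118.5  36.3  77.5  -1. ]
[7.221e+02 2.187e+02 5.730e+01 7.850e+01 7.000e-01]
```

View pics/top6c.png

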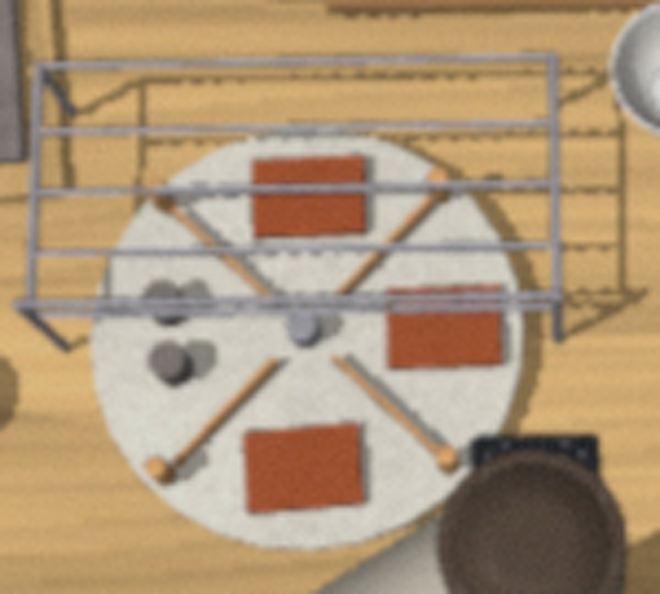

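View pics/side6.png

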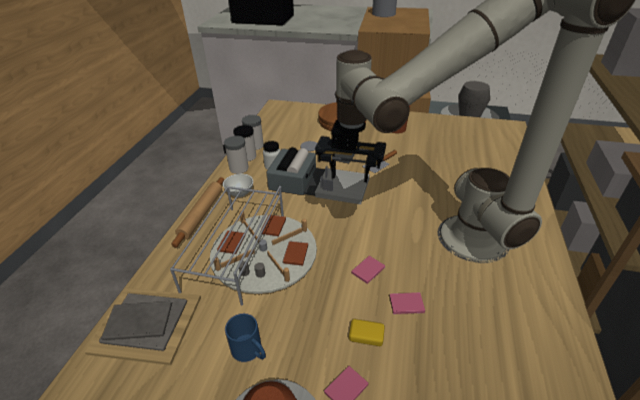

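The top view shows tile A facing me at crop (304,468), i.e. (0.518, 0.222), and the props at (170,335). The other tiles sit at the right and the rear.

Run:
```python
from h import *
rows((.511,.222,.12,184.3),(.511,.222,.036,184.3))
```

```text
(0.511, 0.222, 0.12, 184.3) -> [8.68, -11.77, 17.02, -0.43, 0.0, 0.0]
(0.511, 0.222, 0.036, 184.3) -> [17.08, -11.77, 17.02, -0.43, 0.0, 0.0]
```

Call:
play_rows:
  plan:
    - [[2,-4,5.6,-0.4,0,0],[4,-8,11,-0.4,0,0],[7,-11.8,17,-0.4,0,0],[9,-11.8,17,-0.4,0,0],[11,-11.8,17,-0.4,0,0]]
  hand: 1

```text
time_s: 9.93
tcp_pos: [0.5124, 0.2232, 0.0943]
ee_rot: [[-0.001, -0.997, -0.072], [-0.001, -0.072, 0.997], [-1.0, 0.001, -0.001]]
wrist_force: [-0.5, -0.0, -0.3]
gripper_width: 1.002
```

Run:
```python
from h import *
st()
rows((.511,.222,.036,184.3))
im,D=r.capture('side');cv2.imwrite('pics/side7c.png',cv2.resize(im[160:310,180:360],None,fx=4,fy=4,interpolation=2))
```

```text
{'time_s': 9.925, 'joints': [40.1527, 22.978, -18.5961, -0.0005, -48.5169, -36.0437], 'tcp_pos': [0.5124, 0.2232, 0.0943], 'ee_rot': [[-0.0012, -0.9974, -0.0717], [-0.001, -0.0716, 0.9974], [-1.0, 0.0013, -0.0009]], 'wrist_force': [-0.528, -0.0163, -0.2966], 'gripper_width': 1.0021}
(0.511, 0.222, 0.036, 184.3) -> [5.83, 0.14, -0.11, -0.02, -0.01, -0.01]
```

View pics/side7c.png

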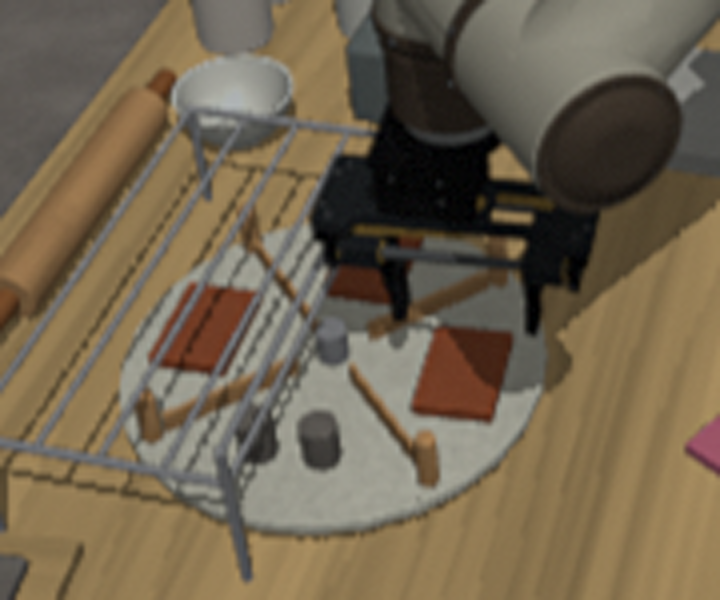

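Call:
play_rows:
  plan:
    - [[2,0.1,-0.1,0,0,0],[4,0.1,-0.1,0,0,0],[5.8,0.1,-0.1,0,0,0],[5.8,0.1,-0.1,0,0,0],[5.8,0.1,-0.1,0,0,0]]
  hand: 1

```text
time_s: 10.6
tcp_pos: [0.5115, 0.2208, 0.0396]
ee_rot: [[0.001, -0.998, -0.069], [0.001, -0.069, 0.998], [-1.0, -0.001, 0.001]]
wrist_force: [0.6, -0.5, 0.3]
gripper_width: 1.003
```

Call:
play_rows:
  plan:
    - [[0,0,0,0,0,0],[0,0,0,0,0,0],[0,0,0,0,0,0],[0,0,0,0,0,0],[0,0,0,0,0,0]]
  hand: 0.5

```text
time_s: 11.22
tcp_pos: [0.5117, 0.221, 0.0392]
ee_rot: [[0.002, -0.998, -0.068], [0.001, -0.068, 0.998], [-1.0, -0.002, 0.001]]
wrist_force: [1.3, 0.4, 1.8]
gripper_width: 0.683
```

Run:
```python
from h import *
st()
im,D=r.capture('side');cv2.imwrite('pics/side8c.png',cv2.resize(im[160:310,180:360],None,fx=4,fy=4,interpolation=2))
```

```text
{'time_s': 11.225, 'joints': [40.0354, 27.0042, -21.9895, 0.0357, -40.8937, -36.1463], 'tcp_pos': [0.5117, 0.221, 0.0392], 'ee_rot': [[0.0018, -0.9977, -0.0683], [0.001, -0.0683, 0.9977], [-1.0, -0.0018, 0.0008]], 'wrist_force': [1.2576, 0.4, 1.755], 'gripper_width': 0.6835}
```

View pics/side8c.png

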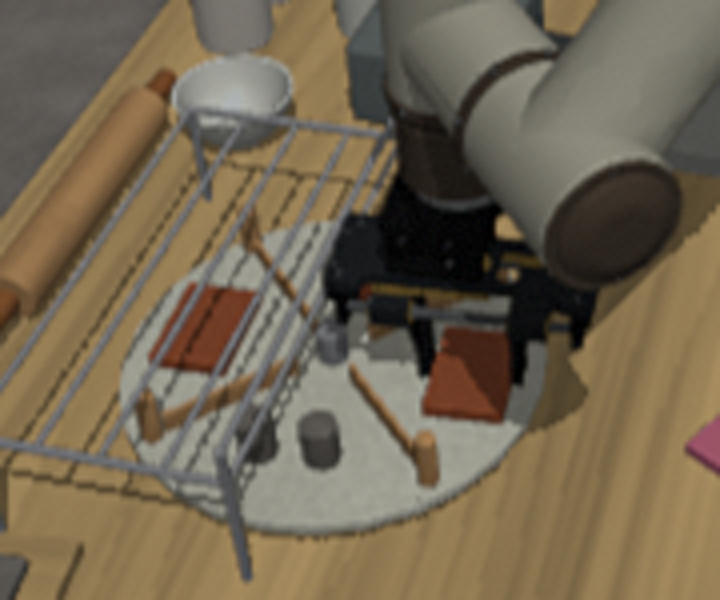

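Call:
play_rows:
  plan:
    - [[0,0,0,0,0,0],[0.4,0,0,0,0,0],[0.4,0,0,0,0,0]]
  hand: 0.75

```text
time_s: 11.65
tcp_pos: [0.5099, 0.2199, 0.0335]
ee_rot: [[-0.002, -0.998, -0.068], [-0.002, -0.068, 0.998], [-1.0, 0.003, -0.001]]
wrist_force: [-0.0, -0.7, -0.2]
gripper_width: 0.751
```

Call:
play_rows:
  plan:
    - [[0,0,0,0,0,0],[0,0,0,0,0,0],[0,0,0,0,0,0],[0,0,0,0,0,0]]
  hand: 0.5

```text
time_s: 12.15
tcp_pos: [0.5108, 0.2205, 0.0345]
ee_rot: [[-0.0, -0.998, -0.068], [-0.0, -0.068, 0.998], [-1.0, 0.0, -0.0]]
wrist_force: [-0.6, -0.0, -1.8]
gripper_width: 0.685
```

Call:
play_rows:
  plan:
    - [[-2,0,0,0,0,0],[-5,0,0,0,0,0],[-9,0,0,0,0,0],[-13,0,0,0,0,0],[-15,0,0,0,0,0]]

```text
time_s: 12.78
tcp_pos: [0.5116, 0.221, 0.1872]
ee_rot: [[0.003, -0.998, -0.068], [0.002, -0.068, 0.998], [-1.0, -0.003, 0.002]]
wrist_force: [0.7, 0.1, -0.7]
gripper_width: 0.68
```

Run:
```python
from h import *
st()
im,D=r.capture('side');cv2.imwrite('pics/side9c.png',cv2.resize(im[100:310,180:400],None,fx=2.8,fy=2.8,interpolation=2))
```

```text
{'time_s': 12.775, 'joints': [40.0365, 17.0018, -12.4145, 0.0196, -60.356, -36.1439], 'tcp_pos': [0.5116, 0.221, 0.1872], 'ee_rot': [[0.0032, -0.9977, -0.0681], [0.0023, -0.0681, 0.9977], [-1.0, -0.0034, 0.0021]], 'wrist_force': [0.6589, 0.1144, -0.7141], 'gripper_width': 0.6799}
```

View pics/side9c.png

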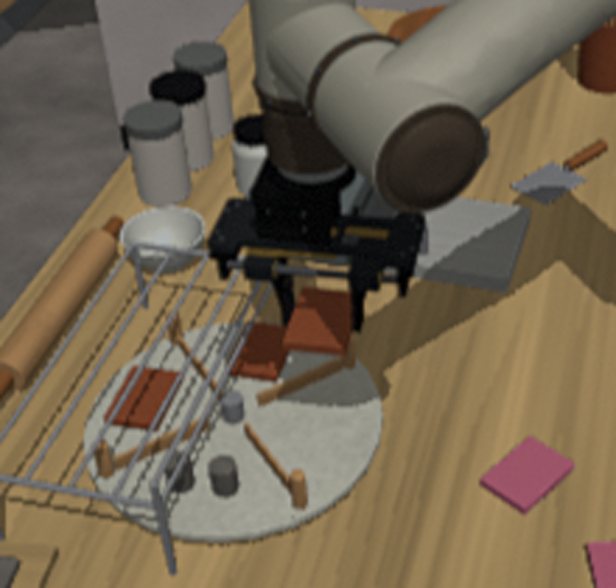

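```bash
cat >> h.py <<'E'
def heldtile(n='side',zmin=.08,box=None):
    im,D=r.capture(n); P=cloud(n,D)
    h=cv2.cvtColor(im,cv2.COLOR_BGR2HSV); m=((h[...,0]<12)|(h[...,0]>174))&(h[...,1]>130)&(h[...,2]>40)&(D>0)
    p=np.array(r.sense()['tcp_pos']); m&=(np.linalg.norm(P-p,axis=-1)<.08)&(P[...,2]>zmin)
    Q=P[m]; A=np.c_[Q[:,:2]-p[:2],np.ones(len(Q))]
    k=np.ones(len(Q),bool)
    for _ in range(5):
        c=np.linalg.lstsq(A[k],Q[k,2],rcond=None)[0]; e=Q[:,2]-A@c; k=abs(e)<.008
    print(n,'held n',k.sum(),'slopes',c.round(3),'mean-p',(Q[k].mean(0)-p).round(4),'min/max y',np.percentile(Q[k],[2,98],axis=0).round(4).tolist())
    return im,m
E
python3 - <<'E'
from h import *
im,m=heldtile('side')
E
```

```text
side held n 455 slopes [ 0.012 -0.026  0.201] mean-p [0.0034 0.0117 0.0131] min/max y [[0.4853, 0.1891, 0.1935], [0.5434, 0.2666, 0.2038]]
```

Run:
```python
from h import *
im=cv2.imread('pics/top0.png'); h=cv2.cvtColor(im,cv2.COLOR_BGR2HSV)
m=((h[...,1]<40)&(h[...,2]>105)).astype(np.uint8); x0,y0,x1,y1=350,199,415,262
mm=np.zeros_like(m); mm[y0:y1,x0:x1]=m[y0:y1,x0:x1]
g=im.astype(float)
sat=h[...,1].astype(float)
# subpixel edges by saturation crossing at 60 along rows/cols
def cross(a,th,rev):
    idx=range(len(a)-1)
    for i in (reversed(list(idx)) if rev else idx):
        if (a[i]-th)*(a[i+1]-th)<0: return i+(th-a[i])/(a[i+1]-a[i])
L=[];Rr=[];F=[]
for v in range(206,246):
    a=sat[v,345:372]; c=cross(a,60,False); L.append(ray('top',(345+c,v),.025)[:2])
    a=sat[v,395:420]; c=cross(a,60,True); Rr.append(ray('top',(395+c,v),.025)[:2])
for u in range(362,403):
    a=sat[240:265,u]; c=cross(a,60,False); F.append(ray('top',(u,240+c),.025)[:2])
for n,E in(('L',L),('R',Rr),('F',F)):
    E=np.array(E); vx,vy,x,y=cv2.fitLine(E.astype(np.float32)*1000,cv2.DIST_HUBER,0,.01,.01).ravel(); print(n,'ang',np.degrees(np.arctan2(vy,vx)),'pt',x,y)
# fences from depth, average frames
Ps=[]
for f in('pics/top0.npy','pics/top3.npy'):
    P=cloud('top',np.load(f)); Q=P[195:222,356:400].reshape(-1,3); Ps.append(Q[(Q[:,2]>.06)&(Q[:,2]<.085)])
Q=np.vstack(Ps); print(len(Q))
a=Q[(Q[:,0]<.515)]; print('side fence', a.mean(0), a[:,0].min(),a[:,0].max(),a[:,1].min(),a[:,1].max())
b=Q[(Q[:,0]>.515)]
for k in (b[b[:,1]>-.15],b[b[:,1]<-.15]): print('back', k.mean(0),k.min(0),k.max(0))
```

```text
L ang -2.3217132 pt 453.53067 -88.21628
R ang -2.8859637 pt 446.08453 -249.72783
F ang 87.516754 pt 366.749 -178.02979
114
side fence [ 0.49723337 -0.11180426  0.06965126] 0.47946244899355533 0.5146619494943802 -0.115734507482929 -0.10813081874348728
back [ 0.52290686 -0.12384452  0.06892817] [ 0.51519935 -0.13165031  0.0625849 ] [ 0.52769875 -0.11296324  0.07893954]
back [ 0.52052889 -0.19039956  0.07094371] [ 0.51754076 -0.19652306  0.06143557] [ 0.52304671 -0.18408432  0.07716563]
```

```bash
cat >> h.py <<'E'
TH=np.radians(-2.55); U=np.array([np.cos(TH),np.sin(TH)]); V=np.array([-np.sin(TH),np.cos(TH)])
CU,CV=.525,-.0928
def feed(x,y): return (CU+x)*U+(CV+y)*V
def infeed(p): p=np.array(p)[:2]; return np.array([p@U-CU,p@V-CV])
E
python3 - <<'E'
from h import *
p=feed(-.038,-.052); print(p); rows((p[0],p[1],.19,177.45),(p[0],p[1],.05,177.45))
E
```

```text
[ 0.48007543 -0.16632383]
(np.float64(0.4800754345125767), np.float64(-0.1663238322597236), 0.19, 177.45) -> [-0.42, 5.84, -38.46, 0.65, 0.02, 0.03]
(np.float64(0.4800754345125767), np.float64(-0.1663238322597236), 0.05, 177.45) -> [13.58, 5.91, -38.5, 0.65, 0.02, 0.03]
```

Call:
play_rows:
  plan:
    - [[-0.4,3,-4,0,0,0],[-0.4,4,-9.5,0.2,0,0],[-0.4,5,-15,0.4,0,0],[-0.4,5.5,-20.5,0.65,0,0],[-0.4,5.8,-26,0.65,0,0]]

```text
time_s: 13.5
tcp_pos: [0.4695, -0.0445, 0.1874]
ee_rot: [[-0.002, -0.999, 0.045], [-0.0, 0.045, 0.999], [-1.0, 0.002, -0.0]]
wrist_force: [1.2, 0.1, -0.7]
gripper_width: 0.684
```

Run:
```python
from h import *
st();p=feed(-.038,-.052); print(p); rows((p[0],p[1],.19,177.45),(p[0],p[1],.05,177.45))
```

```text
{'time_s': 13.5, 'joints': [14.3816, 8.897, -23.3006, -0.0296, -57.9065, -16.9672], 'tcp_pos': [0.4695, -0.0445, 0.1874], 'ee_rot': [[-0.0019, -0.999, 0.0454], [-0.0, 0.0454, 0.999], [-1.0, 0.0019, -0.0001]], 'wrist_force': [1.2394, 0.0668, -0.6826], 'gripper_width': 0.6843}
[ 0.48007543 -0.16632383]
(np.float64(0.4800754345125767), np.float64(-0.1663238322597236), 0.19, 177.45) -> [-0.26, -1.61, -12.13, -0.01, -0.0, -0.01]
(np.float64(0.4800754345125767), np.float64(-0.1663238322597236), 0.05, 177.45) -> [13.74, -1.64, -12.12, -0.01, -0.0, -0.01]
```

Call:
play_rows:
  plan:
    - [[0,-0.8,-5,0,0,0],[0,-1.4,-9,0,0,0],[0,-1.6,-12.1,0,0,0],[3,-1.6,-12.1,0,0,0],[6,-1.6,-12.1,0,0,0]]

```text
time_s: 14.12
tcp_pos: [0.4802, -0.1649, 0.1266]
ee_rot: [[-0.001, -0.999, 0.047], [0.001, 0.047, 0.999], [-1.0, 0.002, 0.0]]
wrist_force: [0.7, 0.8, -0.9]
gripper_width: 0.683
```

Run:
```python
from h import *
s=st();print(infeed(s['tcp_pos']))
im,m=heldtile('side'); cv2.imwrite('pics/side10c.png',cv2.resize(im[100:250,260:420],None,fx=3.8,fy=3.8,interpolation=2))
im,m=heldtile('top'); cv2.imwrite('pics/top10c.png',cv2.resize(im[130:270,320:470],None,fx=3.8,fy=3.8,interpolation=2))
```

```text
{'time_s': 14.125, 'joints': [-0.6257, 16.2636, -23.4922, -0.0412, -50.3294, -2.0611], 'tcp_pos': [0.4802, -0.1649, 0.1266], 'ee_rot': [[-0.0015, -0.9989, 0.0473], [0.0006, 0.0473, 0.9989], [-1.0, 0.0015, 0.0005]], 'wrist_force': [0.6979, 0.8052, -0.8914], 'gripper_width': 0.6831}
[-0.03796641 -0.05055744]
side held n 237 slopes [ 0.006 -0.035  0.138] mean-p [0.0076 0.0119 0.0155] min/max y [[0.456, -0.1976, 0.1304], [0.5132, -0.1186, 0.1416]]
top held n 133 slopes [-0.031  0.018  0.133] mean-p [-0.0101  0.0169  0.0092] min/max y [[0.4529, -0.1925, 0.1277], [0.4866, -0.1208, 0.1386]]
```

View pics/side10c.png

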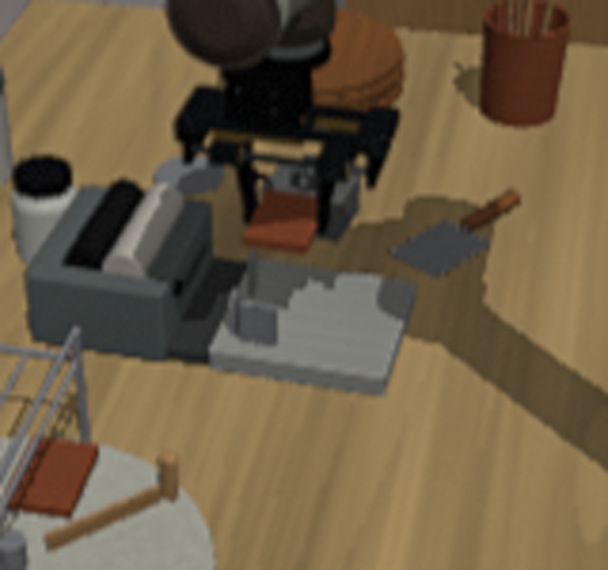

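View pics/top10c.png

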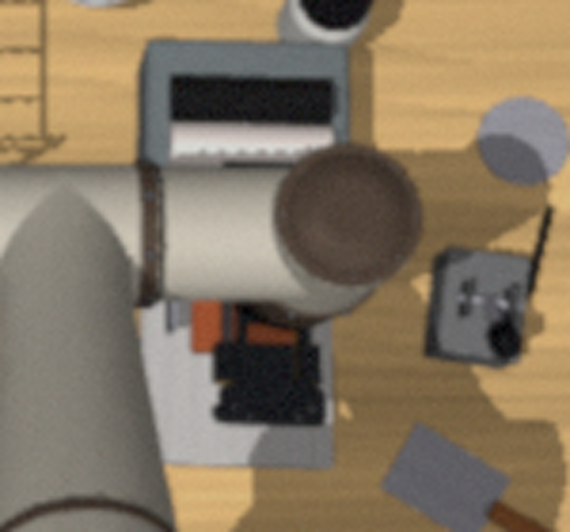

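Call:
play_rows:
  plan:
    - [[3,0,-0.4,0,0,0],[6,0,-0.4,0,0,0],[8,0,-0.4,0,0,0],[9.4,0,-0.4,0,0,0],[9.4,0,-0.4,0,0,0]]

```text
time_s: 14.85
tcp_pos: [0.4807, -0.1683, 0.0341]
ee_rot: [[-0.002, -0.999, 0.045], [-0.0, 0.045, 0.999], [-1.0, 0.002, -0.0]]
wrist_force: [0.1, 0.1, -1.1]
gripper_width: 0.686
```

Run:
```python
from h import *
s=st();print(infeed(s['tcp_pos']))
im,m=heldtile('side',.02); cv2.imwrite('pics/side11c.png',cv2.resize(im[100:250,260:420],None,fx=3.8,fy=3.8,interpolation=2))
```

```text
{'time_s': 14.85, 'joints': [-1.0124, 23.9595, -28.9053, 0.0057, -37.2281, -1.5893], 'tcp_pos': [0.4807, -0.1683, 0.0341], 'ee_rot': [[-0.0016, -0.999, 0.0453], [-0.0, 0.0453, 0.999], [-1.0, 0.0016, -0.0001]], 'wrist_force': [0.0977, 0.0659, -1.0773], 'gripper_width': 0.6859}
[-0.03732898 -0.0539855 ]
side held n 168 slopes [ 0.012 -0.024  0.046] mean-p [-0.0013  0.006   0.011 ] min/max y [[0.4569, -0.1997, 0.0402], [0.5105, -0.1224, 0.0497]]
```

View pics/side11c.png

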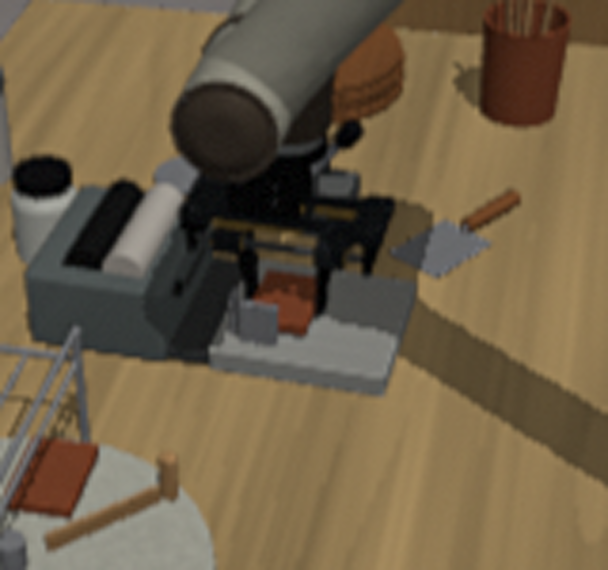

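Call:
play_rows:
  plan:
    - [[0.3,0,0.2,0,0,0],[0.3,0,0.4,0,0,0],[0.3,0,0.5,0,0,0],[0.3,0,0.6,0,0,0],[0.3,0,0.7,0,0,0]]

```text
time_s: 15.52
tcp_pos: [0.4813, -0.1613, 0.0317]
ee_rot: [[0.0, -0.999, 0.046], [-0.0, 0.046, 0.999], [-1.0, -0.0, -0.0]]
wrist_force: [-0.4, 0.2, -0.4]
gripper_width: 0.687
```

Call:
play_rows:
  plan:
    - [[0,0,0.1,0,0,0],[0,0,0.2,0,0,0],[0,0,0.2,0,0,0]]

```text
time_s: 15.9
tcp_pos: [0.4813, -0.1603, 0.0317]
ee_rot: [[-0.0, -0.999, 0.046], [-0.001, 0.046, 0.999], [-1.0, 0.0, -0.001]]
wrist_force: [0.1, -5.3, -1.1]
gripper_width: 0.687
```

Call:
play_rows:
  plan:
    - [[0,0,0.1,0,0,0],[0,0,0.2,0,0,0],[0,0,0.2,0,0,0]]

```text
time_s: 16.27
tcp_pos: [0.4813, -0.1601, 0.0318]
ee_rot: [[-0.001, -0.999, 0.046], [-0.003, 0.046, 0.999], [-1.0, 0.0, -0.003]]
wrist_force: [-0.4, -14.3, -2.0]
gripper_width: 0.684
```

Call:
play_rows:
  plan:
    - [[0,0,-0.25,0,0,0],[0,-0.2,-0.25,0,0,0],[0,-0.4,-0.25,0,0,0],[0,-0.55,-0.25,0,0,0],[0,-0.55,-0.25,0,0,0]]

```text
time_s: 16.9
tcp_pos: [0.4849, -0.1604, 0.031]
ee_rot: [[-0.005, -0.999, 0.045], [-0.0, 0.045, 0.999], [-1.0, 0.005, -0.001]]
wrist_force: [-2.8, -4.6, -0.9]
gripper_width: 0.687
```

Call:
play_rows:
  plan:
    - [[0,-0.1,0,0,0,0],[0,-0.2,0,0,0,0],[0,-0.2,0,0,0,0]]

```text
time_s: 17.27
tcp_pos: [0.4867, -0.1605, 0.0309]
ee_rot: [[-0.005, -0.999, 0.045], [-0.0, 0.045, 0.999], [-1.0, 0.005, -0.001]]
wrist_force: [-3.0, -4.9, -0.8]
gripper_width: 0.683
```

Call:
play_rows:
  plan:
    - [[0,-0.1,-0.1,0,0,0],[0,-0.2,-0.1,0,0,0],[0,-0.2,-0.1,0,0,0]]

```text
time_s: 17.65
tcp_pos: [0.488, -0.1607, 0.031]
ee_rot: [[-0.006, -0.999, 0.046], [0.001, 0.046, 0.999], [-1.0, 0.006, 0.001]]
wrist_force: [-6.2, -0.1, 2.0]
gripper_width: 0.684
```

Call:
play_rows:
  plan:
    - [[0,-0.1,0,0,0,0],[0,-0.2,0,0,0,0],[0,-0.2,0,0,0,0]]

```text
time_s: 18.02
tcp_pos: [0.488, -0.1608, 0.0309]
ee_rot: [[-0.01, -0.999, 0.046], [0.001, 0.046, 0.999], [-1.0, 0.01, 0.001]]
wrist_force: [-10.9, 1.5, 6.1]
gripper_width: 0.68
```

Call:
play_rows:
  plan:
    - [[0,0.2,0.05,0,0,0],[0.15,0.2,0.05,0,0,0],[0.3,0.2,0.05,0,0,0],[0.3,0.2,0.05,0,0,0]]

```text
time_s: 18.52
tcp_pos: [0.488, -0.1607, 0.0282]
ee_rot: [[-0.006, -0.999, 0.046], [0.0, 0.046, 0.999], [-1.0, 0.006, 0.0]]
wrist_force: [-6.9, -1.4, 2.5]
gripper_width: 0.684
```

Call:
play_rows:
  plan:
    - [[0.1,0,0,0,0,0],[0.2,0,0,0,0,0],[0.2,0,0,0,0,0]]

```text
time_s: 18.9
tcp_pos: [0.488, -0.1606, 0.0273]
ee_rot: [[-0.006, -0.999, 0.046], [0.0, 0.046, 0.999], [-1.0, 0.006, -0.0]]
wrist_force: [-8.9, -0.1, 10.3]
gripper_width: 0.685
```

Call:
play_rows:
  plan:
    - [[0,0,0,0,0,0],[0,0,0,0,0,0],[0,0.1,0,0,0,0]]
  hand: 0.85

```text
time_s: 19.27
tcp_pos: [0.4913, -0.1606, 0.0269]
ee_rot: [[0.003, -0.999, 0.045], [-0.0, 0.045, 0.999], [-1.0, -0.003, 0.0]]
wrist_force: [0.7, 0.1, -0.5]
gripper_width: 0.841
```

Call:
play_rows:
  plan:
    - [[-2,0,0,0,0,0],[-6,0,0,0,0,0],[-12,0,0,0,0,0],[-16,0,6,0,0,0],[-16,0,12,0,0,0]]

```text
time_s: 19.9
tcp_pos: [0.4975, -0.0455, 0.1896]
ee_rot: [[0.009, -0.999, 0.048], [0.001, 0.048, 0.999], [-1.0, -0.009, 0.002]]
wrist_force: [0.1, -0.5, -0.6]
gripper_width: 0.849
```

Call:
play_rows:
  plan:
    - [[0,1.5,6,0,0,0],[0,3,12,0,0,0],[0,4,18,0,0,0],[0,4,20,0,0,0]]
  hand: 0.4

```text
time_s: 20.4
tcp_pos: [0.4641, 0.1584, 0.1865]
ee_rot: [[0.002, -0.999, 0.041], [0.001, 0.041, 0.999], [-1.0, -0.002, 0.001]]
wrist_force: [-0.3, 0.9, 0.5]
gripper_width: 0.483
```

```bash
cat >> h.py <<'E'
def pile(tag,z):
    im,D=r.capture('top'); cv2.imwrite(f'pics/top{tag}c.png',cv2.resize(im[150:270,340:470],None,fx=4,fy=4,interpolation=2))
    for c in tiles(im,(355,195,412,260)):
        t=tilepose(c,z); print('pile',t,'feed mm',(infeed(t[:2]/1000)*1000).round(1),'yaw rel',t[4]+2.55)
    im,D=r.capture('side'); cv2.imwrite(f'pics/side{tag}c.png',cv2.resize(im[120:300,180:400],None,fx=3.2,fy=3.2,interpolation=2))
E
python3 - <<'E'
from h import *
st();pile('12',.037)
E
```

```text
{'time_s': 20.4, 'joints': [37.8573, 10.6835, -21.1841, -0.0071, -58.0088, -40.2203], 'tcp_pos': [0.4641, 0.1584, 0.1865], 'ee_rot': [[0.0016, -0.9991, 0.0413], [0.0014, 0.0413, 0.9991], [-1.0, -0.0016, 0.0015]], 'wrist_force': [-0.303, 0.8895, 0.4967], 'gripper_width': 0.4829}
pile [ 488.7 -158.1   57.7   79.    -2.8] feed mm [-29.7 -43.4] yaw rel -0.25
```

View pics/top12c.png

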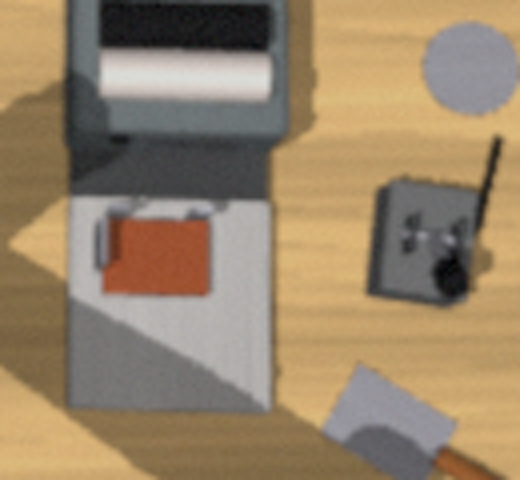

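View pics/side12c.png

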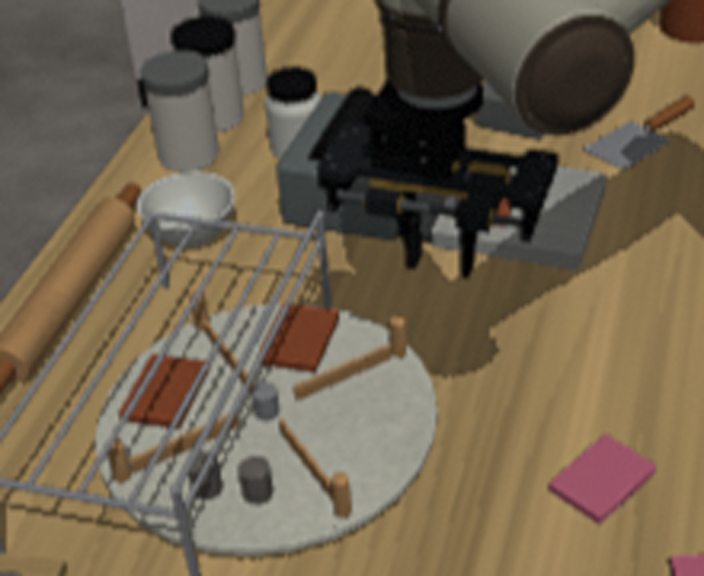

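Run:
```python
from h import *
T1=lambda u,v:(190+(u+.5)/4.4-.5,100+(v+.5)/4.4-.5)
k=np.array([ray('top',T1(*p),.077) for p in[(447,457),(160,469),(163,197),(441,177)]]); c=k.mean(0); print(k,c)
for q in k: print(np.degrees(np.arctan2(*(q-c)[[1,0]])))
rows((.508,.08,.15,180),(.508,.08,.06,180))
```

```text
[[0.51884345 0.11638336 0.077     ]
 [0.51368887 0.31836131 0.077     ]
 [0.71319515 0.32057108 0.077     ]
 [0.72464799 0.11945344 0.077     ]] [0.61759387 0.2186923  0.077     ]
-133.98603540505619
136.19204262423872
46.820704779026265
-42.83042739675626
(0.508, 0.08, 0.15, 180) -> [3.62, -4.66, -7.53, -0.24, 0.0, 0.01]
(0.508, 0.08, 0.06, 180) -> [12.62, -4.65, -7.53, -0.24, 0.0, 0.01]
```

Call:
play_rows:
  plan:
    - [[0,-2,-4,-0.25,0,0],[3.6,-4.6,-7.5,-0.25,0,0],[8,-4.6,-7.5,-0.25,0,0],[12.6,-4.6,-7.5,-0.25,0,0],[12.6,-4.6,-7.5,-0.25,0,0]]
  hand: 0

```text
time_s: 21.12
tcp_pos: [0.5043, 0.0754, 0.0572]
ee_rot: [[-0.008, -1.0, 0.005], [-0.004, 0.005, 1.0], [-1.0, 0.008, -0.004]]
wrist_force: [1.3, 0.1, 0.2]
gripper_width: 0.02
```

```bash
cat >> h.py <<'E'
def push(a0,a1,step,dx=-.008,dy=-.0175,z=.06,C=(.620,.2195)):
    for a in np.arange(a0,a1-.01,-step):
        t=np.radians(a); print(a,end=' '); rows((round(C[0]+.145*np.cos(t)+dx,4),round(C[1]+.145*np.sin(t)+dy,4),z,180))
E
python3 - <<'E'
from h import *
st()
push(225,129,6)
im,D=r.capture('side'); cv2.imwrite(f'pics/side13c.png',cv2.resize(im[160:300,180:360],None,fx=3.8,fy=3.8,interpolation=2))
E
```

```text
{'time_s': 21.125, 'joints': [26.7555, 22.0975, -27.3102, -0.0346, -41.0868, -26.9983], 'tcp_pos': [0.5043, 0.0754, 0.0572], 'ee_rot': [[-0.0079, -1.0, 0.0047], [-0.0035, 0.0047, 1.0], [-1.0, 0.0079, -0.0036]], 'wrist_force': [1.2869, 0.0966, 0.195], 'gripper_width': 0.0198}
225.0 (np.float64(0.5095), np.float64(0.0995), 0.06, 180) -> [-0.29, -0.51, 2.41, -0.03, -0.02, -0.05]
219.0 (np.float64(0.4993), np.float64(0.1107), 0.06, 180) -> [-0.29, 0.52, 3.53, -0.03, -0.02, -0.05]
213.0 (np.float64(0.4904), np.float64(0.123), 0.06, 180) -> [-0.29, 1.41, 4.75, -0.03, -0.02, -0.05]
207.0 (np.float64(0.4828), np.float64(0.1362), 0.06, 180) -> [-0.29, 2.18, 6.07, -0.03, -0.02, -0.05]
201.0 (np.float64(0.4766), np.float64(0.15), 0.06, 180) -> [-0.29, 2.81, 7.44, -0.03, -0.02, -0.05]
195.0 (np.float64(0.4719), np.float64(0.1645), 0.06, 180) -> [-0.29, 3.28, 8.89, -0.03, -0.02, -0.05]
189.0 (np.float64(0.4688), np.float64(0.1793), 0.06, 180) -> [-0.29, 3.6, 10.37, -0.03, -0.02, -0.05]
183.0 (np.float64(0.4672), np.float64(0.1944), 0.06, 180) -> [-0.29, 3.77, 11.88, -0.03, -0.02, -0.05]
177.0 (np
[... 214 characters left out ...]
.4719), np.float64(0.2395), 0.06, 180) -> [-0.31, 3.32, 16.39, -0.03, -0.02, -0.05]
159.0 (np.float64(0.4766), np.float64(0.254), 0.06, 180) -> [-0.32, 2.85, 17.84, -0.03, -0.02, -0.05]
153.0 (np.float64(0.4828), np.float64(0.2678), 0.06, 180) -> [-0.33, 2.24, 19.23, -0.03, -0.02, -0.05]
147.0 (np.float64(0.4904), np.float64(0.281), 0.06, 180) -> [-0.34, 1.49, 20.55, -0.03, -0.02, -0.05]
141.0 (np.float64(0.4993), np.float64(0.2933), 0.06, 180) -> [-0.35, 0.6, 21.78, -0.03, -0.02, -0.05]
135.0 (np.float64(0.5095), np.float64(0.3045), 0.06, 180) -> [-0.37, -0.41, 22.91, -0.03, -0.02, -0.05]
129.0 (np.float64(0.5207), np.float64(0.3147), 0.06, 180) -> [-0.38, -1.53, 23.93, -0.03, -0.02, -0.05]
```

View pics/side13c.png

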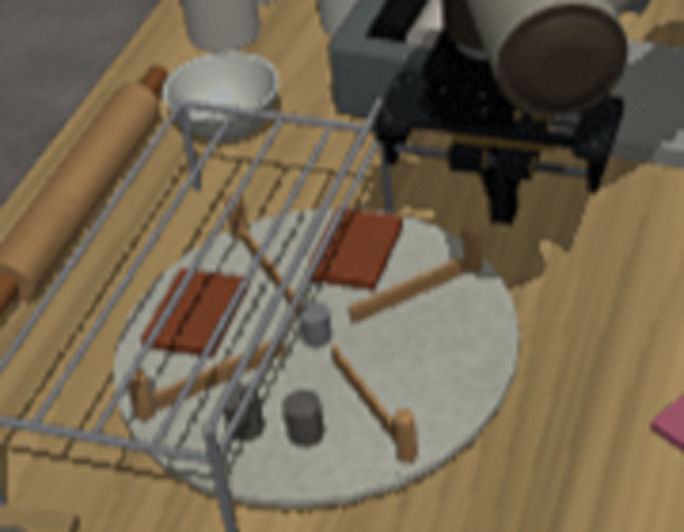

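Call:
play_rows:
  plan:
    - [[-0.3,-0.5,2.4,0,0,0],[-0.3,0.5,3.5,0,0,0],[-0.3,1.4,4.75,0,0,0],[-0.3,2.2,6.1,0,0,0],[-0.3,2.8,7.4,0,0,0]]

```text
time_s: 21.8
tcp_pos: [0.4796, 0.1534, 0.0647]
ee_rot: [[0.003, -1.0, 0.002], [0.002, 0.002, 1.0], [-1.0, -0.003, 0.002]]
wrist_force: [-0.4, -1.3, -0.1]
gripper_width: 0.004
```

Call:
play_rows:
  plan:
    - [[0,0.5,1.5,0,0,0],[0,0.8,2.9,0,0,0],[0,1.0,4.5,0,0,0],[0,1.0,6.0,0,0,0],[0,0.8,7.5,0,0,0]]

```text
time_s: 22.42
tcp_pos: [0.4708, 0.2281, 0.0629]
ee_rot: [[-0.001, -1.0, 0.002], [-0.0, 0.002, 1.0], [-1.0, 0.001, -0.0]]
wrist_force: [-0.4, -2.4, -0.6]
gripper_width: 0.006
```

Call:
play_rows:
  plan:
    - [[0,-0.3,1.5,0,0,0],[0,-0.8,2.9,0,0,0],[0,-1.4,4.3,0,0,0],[0,-1.4,4.3,0,0,0]]

```text
time_s: 22.92
tcp_pos: [0.4861, 0.2716, 0.0632]
ee_rot: [[0.001, -1.0, 0.001], [0.001, 0.001, 1.0], [-1.0, -0.001, 0.001]]
wrist_force: [0.5, 0.4, 0.0]
gripper_width: 0.005
```

Run:
```python
from h import *
st()
push(153,129,6)
im,D=r.capture('side'); cv2.imwrite(f'pics/side14c.png',cv2.resize(im[160:300,180:360],None,fx=3.8,fy=3.8,interpolation=2))
```

```text
{'time_s': 22.925, 'joints': [45.8719, 25.0464, -20.8322, 0.0175, -44.0173, -45.9463], 'tcp_pos': [0.4861, 0.2716, 0.0632], 'ee_rot': [[0.0014, -1.0, 0.0011], [0.0012, 0.0011, 1.0], [-1.0, -0.0014, 0.0012]], 'wrist_force': [0.4628, 0.4329, 0.0249], 'gripper_width': 0.0051}
153.0 (np.float64(0.4828), np.float64(0.2678), 0.06, 180) -> [0.31, 0.33, -0.38, -0.01, 0.01, 0.01]
147.0 (np.float64(0.4904), np.float64(0.281), 0.06, 180) -> [0.32, -0.43, 0.94, -0.01, 0.01, 0.01]
141.0 (np.float64(0.4993), np.float64(0.2933), 0.06, 180) -> [0.32, -1.31, 2.18, -0.01, 0.01, 0.01]
135.0 (np.float64(0.5095), np.float64(0.3045), 0.06, 180) -> [0.32, -2.33, 3.3, -0.01, 0.01, 0.01]
129.0 (np.float64(0.5207), np.float64(0.3147), 0.06, 180) -> [0.33, -3.45, 4.32, -0.01, 0.01, 0.01]
```

View pics/side14c.png

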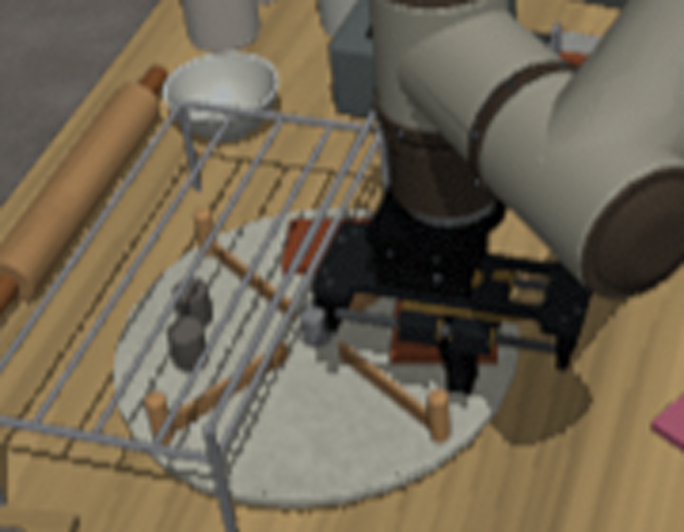

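Call:
play_rows:
  plan:
    - [[0,-0.4,0.9,0,0,0],[0,-1.3,2.2,0,0,0],[0,-1.8,2.8,0,0,0],[0,-2.3,3.3,0,0,0],[0,-2.4,3.4,0,0,0]]

```text
time_s: 23.6
tcp_pos: [0.5096, 0.3044, 0.063]
ee_rot: [[0.0, -1.0, 0.002], [0.0, 0.002, 1.0], [-1.0, -0.0, 0.0]]
wrist_force: [-0.0, 0.4, 1.0]
gripper_width: 0.007
```

Call:
play_rows:
  plan:
    - [[0,2,-3,0,0,0],[-5,8,-9,0,0,0],[-10,12,-15,0,0,0],[-14,12,-21,0,0,0],[-14,12,-25,0,0,0]]
  hand: 1

```text
time_s: 24.22
tcp_pos: [0.3943, 0.0877, 0.1909]
ee_rot: [[0.003, -1.0, -0.0], [0.002, -0.0, 1.0], [-1.0, -0.003, 0.002]]
wrist_force: [0.4, -0.4, -0.6]
gripper_width: 0.488
```

```bash
cat >> h.py <<'E'
def car(tag):
    im,D=r.capture('top')
    for c in tiles(im,(195,120,330,235)): print(tilepose(c,.044))
    cv2.imwrite(f'pics/top{tag}c.png',cv2.resize(im[100:235,190:340],None,fx=4.4,fy=4.4,interpolation=2))
E
python3 - <<'E'
from h import *
st(); car('15')
E
```

```text
{'time_s': 24.225, 'joints': [35.8655, 1.5103, -31.205, 0.0262, -57.0754, -35.8595], 'tcp_pos': [0.3943, 0.0877, 0.1909], 'ee_rot': [[0.0032, -1.0, -0.0004], [0.0018, -0.0004, 1.0], [-1.0, -0.0032, 0.0018]], 'wrist_force': [0.4354, -0.3711, -0.5816], 'gripper_width': 0.4882}
[518.5 222.2  54.2  78.3  90.2]
[604.5 118.5  51.5  53.   89.5]
```

View pics/top15c.png

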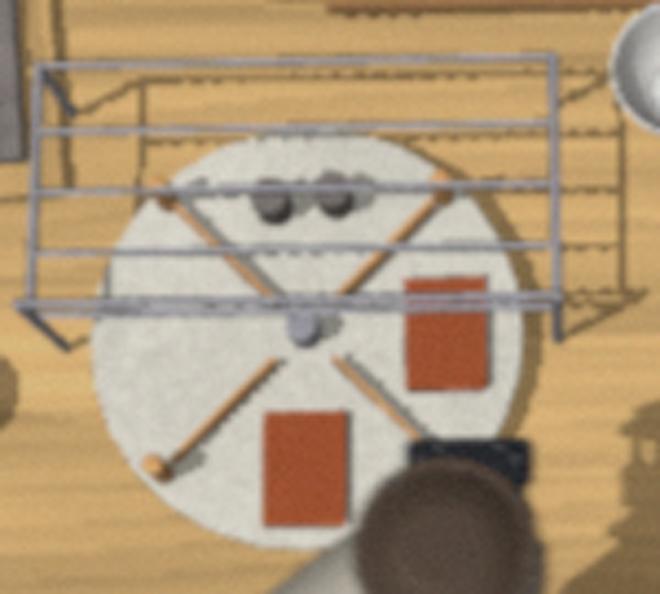

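Tile B (front, crop (306,468)) has its long side pointing outwards, so I grip it with the jaws along y and turn it 90° afterwards.

Run:
```python
from h import *
rows((.5185,.2215,.12,270.2),(.5185,.2215,.034,270.2))
```

```text
(0.5185, 0.2215, 0.12, 270.2) -> [7.35, -12.51, 13.85, -9.04, -0.01, 0.02]
(0.5185, 0.2215, 0.034, 270.2) -> [15.95, -12.48, 13.84, -9.04, -0.01, 0.02]
```

Call:
play_rows:
  plan:
    - [[0,-3,3,-1,0,0],[0,-6,6,-2,0,0],[0,-9,10,-3,0,0],[0,-12.5,13.8,-4,0,0],[0,-12.5,13.8,-5,0,0]]
  hand: 1

```text
time_s: 24.9
tcp_pos: [0.5218, 0.2287, 0.1878]
ee_rot: [[0.0, -0.639, -0.769], [-0.0, -0.769, 0.639], [-1.0, -0.0, -0.0]]
wrist_force: [-1.0, 0.1, -0.1]
gripper_width: 0.989
```

Call:
play_rows:
  plan:
    - [[1,0,0,-1,0,0],[3,0,0,-2,0,0],[5,0,0,-3,0,0],[7.3,0,0,-4.05,0,0],[7.3,0,0,-4.05,0,0]]

```text
time_s: 25.52
tcp_pos: [0.5187, 0.2255, 0.1142]
ee_rot: [[-0.004, 0.004, -1.0], [-0.003, -1.0, -0.004], [-1.0, 0.002, 0.004]]
wrist_force: [0.3, -0.1, 0.5]
gripper_width: 1.0
```

Run:
```python
from h import *
st()
rows((.5185,.2215,.034,270.2))
im,D=r.capture('side'); cv2.imwrite(f'pics/side16c.png',cv2.resize(im[160:300,180:360],None,fx=3.8,fy=3.8,interpolation=2))
```

```text
{'time_s': 25.525, 'joints': [39.8947, 22.2528, -16.2637, -0.0273, -51.7332, 50.3652], 'tcp_pos': [0.5187, 0.2255, 0.1142], 'ee_rot': [[-0.0036, 0.0042, -1.0], [-0.0025, -1.0, -0.0042], [-1.0, 0.0025, 0.0036]], 'wrist_force': [0.3364, -0.0734, 0.4931], 'gripper_width': 1.0004}
(0.5185, 0.2215, 0.034, 270.2) -> [8.02, 0.38, -0.01, 0.0, 0.02, -0.01]
```

View pics/side16c.png

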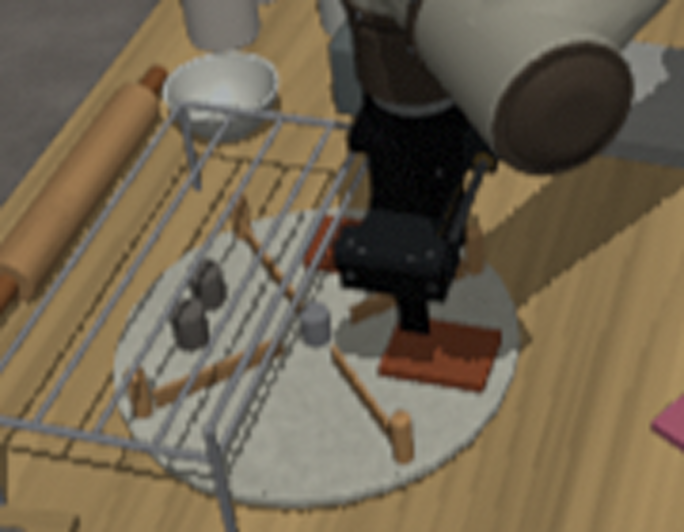

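Call:
play_rows:
  plan:
    - [[3,0.4,0,0,0,0],[6,0.4,0,0,0,0],[8,0.4,0,0,0,0],[8,0.4,0,0,0,0],[8,0.4,0,0,0,0]]

```text
time_s: 26.2
tcp_pos: [0.521, 0.2231, 0.0375]
ee_rot: [[0.003, 0.006, -1.0], [0.002, -1.0, -0.006], [-1.0, -0.002, -0.003]]
wrist_force: [0.1, 0.9, -0.5]
gripper_width: 1.004
```

Call:
play_rows:
  plan:
    - [[0,0,0,0,0,0],[0,0,0,0,0,0],[0,0,0,0,0,0],[0,0,0,0,0,0],[0,0,0,0,0,0]]
  hand: 0.5

```text
time_s: 26.82
tcp_pos: [0.52, 0.2223, 0.0362]
ee_rot: [[0.0, 0.007, -1.0], [-0.0, -1.0, -0.007], [-1.0, 0.0, -0.0]]
wrist_force: [-1.1, 0.1, 2.1]
gripper_width: 0.689
```

Call:
play_rows:
  plan:
    - [[-2,0,0,0,0,0],[-5,0,0,0,0,0],[-9,0,0,0,0,0],[-13,0,0,0,0,0],[-15,0,0,0,0,0]]

```text
time_s: 27.45
tcp_pos: [0.5205, 0.2228, 0.1881]
ee_rot: [[0.003, 0.007, -1.0], [0.002, -1.0, -0.007], [-1.0, -0.002, -0.003]]
wrist_force: [0.5, -0.2, -1.3]
gripper_width: 0.683
```

Run:
```python
from h import *
st()
im,m=heldtile('side')
im,D=r.capture('side'); cv2.imwrite(f'pics/side17c.png',cv2.resize(im[130:300,180:360],None,fx=3.4,fy=3.4,interpolation=2))
p=feed(-.038,-.050); print(p); rows((p[0],p[1],.19,177.45))
```

```text
{'time_s': 27.45, 'joints': [39.5722, 17.8149, -11.0807, 0.0067, -60.9053, 50.8201], 'tcp_pos': [0.5205, 0.2228, 0.1881], 'ee_rot': [[0.0027, 0.0069, -1.0], [0.0021, -1.0, -0.0069], [-1.0, -0.0021, -0.0028]], 'wrist_force': [0.5094, -0.1742, -1.2553], 'gripper_width': 0.6835}
side held n 243 slopes [-0.002 -0.05   0.197] mean-p [-0.0151  0.0109  0.006 ] min/max y [[0.4809, 0.2016, 0.1889], [0.5595, 0.2539, 0.2002]]
[ 0.48016442 -0.16432581]
(np.float64(0.48016441692195333), np.float64(-0.16432581270756164), 0.19, 177.45) -> [-0.31, 38.72, 4.36, 9.3, -0.0, 0.03]
```

View pics/side17c.png

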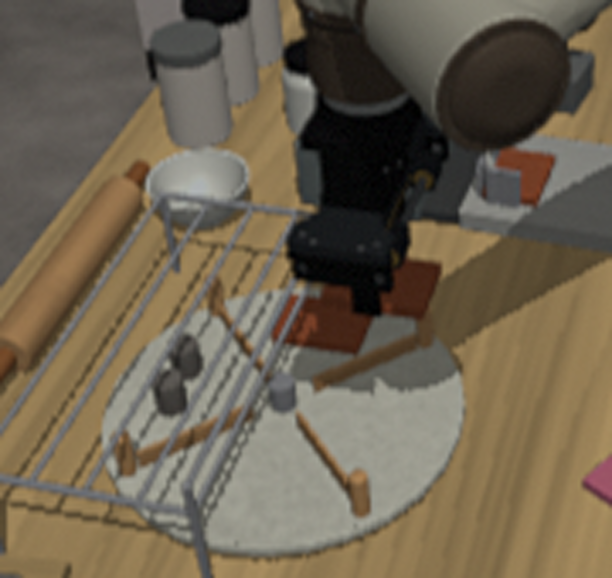

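Call:
play_rows:
  plan:
    - [[0,3,4,1,0,0],[0,8,5,2,0,0],[0,12,5,3,0,0],[0,17,5,4,0,0],[0,22,5,5,0,0]]

```text
time_s: 28.18
tcp_pos: [0.4703, 0.0006, 0.1844]
ee_rot: [[-0.002, -0.765, -0.644], [-0.0, -0.644, 0.765], [-1.0, 0.002, 0.001]]
wrist_force: [1.0, 0.3, -0.3]
gripper_width: 0.686
```

Call:
play_rows:
  plan:
    - [[0,0,0,1,0,0],[0,0,0,2,0,0],[0,0,0,3,0,0],[0,0,0,4,0,0],[0,0,0,4.3,0,0]]

```text
time_s: 28.8
tcp_pos: [0.4704, 0.0018, 0.1842]
ee_rot: [[-0.003, -0.999, 0.048], [-0.0, 0.048, 0.999], [-1.0, 0.003, -0.001]]
wrist_force: [-0.5, 1.4, -1.4]
gripper_width: 0.684
```

Run:
```python
from h import *
st()
p=feed(-.038,-.050); print(p); rows((p[0],p[1],.14,177.45))
```

```text
{'time_s': 28.8, 'joints': [20.058, 9.0136, -23.674, -0.0456, -57.4925, -22.8095], 'tcp_pos': [0.4704, 0.0018, 0.1842], 'ee_rot': [[-0.0032, -0.9988, 0.0484], [-0.0004, 0.0484, 0.9988], [-1.0, 0.0032, -0.0006]], 'wrist_force': [-0.4834, 1.4414, -1.4237], 'gripper_width': 0.6837}
[ 0.48016442 -0.16432581]
(np.float64(0.48016441692195333), np.float64(-0.16432581270756164), 0.14, 177.45) -> [4.42, -1.8, -16.55, -0.02, -0.0, -0.02]
```

Call:
play_rows:
  plan:
    - [[0,-1,-5.5,0,0,0],[0,-1.8,-11,0,0,0],[2,-1.8,-16.6,0,0,0],[6,-1.8,-16.6,0,0,0],[8,-1.8,-16.6,0,0,0]]

```text
time_s: 29.42
tcp_pos: [0.4791, -0.1653, 0.1022]
ee_rot: [[-0.006, -0.999, 0.049], [0.001, 0.049, 0.999], [-1.0, 0.006, 0.001]]
wrist_force: [-0.2, -0.5, -1.3]
gripper_width: 0.682
```

Run:
```python
from h import *
s=st(); print(infeed(s['tcp_pos']))
im,m=heldtile('side'); cv2.imwrite('pics/side18c.png',cv2.resize(im[100:250,260:420],None,fx=3.8,fy=3.8,interpolation=2))
p=feed(-.038,-.050); print(p); rows((p[0],p[1],.045,177.45))
```

```text
{'time_s': 29.425, 'joints': [-0.6965, 18.1124, -25.0822, -0.0776, -47.1687, -2.0375], 'tcp_pos': [0.4791, -0.1653, 0.1022], 'ee_rot': [[-0.0063, -0.9988, 0.0486], [0.0011, 0.0486, 0.9988], [-1.0, 0.0064, 0.0008]], 'wrist_force': [-0.19, -0.5217, -1.2593], 'gripper_width': 0.6821}
[-0.03906031 -0.05105355]
side held n 235 slopes [-0.019 -0.035  0.112] mean-p [0.0061 0.011  0.0111] min/max y [[0.4553, -0.1987, 0.1046], [0.5119, -0.1197, 0.1155]]
[ 0.48016442 -0.16432581]
(np.float64(0.48016441692195333), np.float64(-0.16432581270756164), 0.045, 177.45) -> [5.52, -0.28, 0.05, -0.02, 0.01, -0.06]
```

View pics/side18c.png

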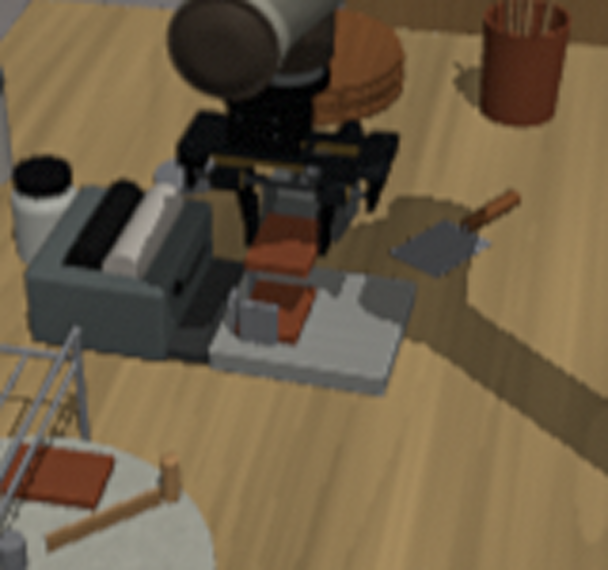

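Call:
play_rows:
  plan:
    - [[2,-0.1,-0.2,0,0,0],[4,-0.1,-0.2,0,0,0],[5.3,-0.1,-0.2,0,0,0],[5.5,-0.1,-0.2,0,0,0],[5.5,-0.1,-0.2,0,0,0]]

```text
time_s: 30.1
tcp_pos: [0.4831, -0.1666, 0.0512]
ee_rot: [[0.001, -0.999, 0.045], [-0.0, 0.045, 0.999], [-1.0, -0.001, -0.0]]
wrist_force: [0.1, 0.6, -1.0]
gripper_width: 0.686
```

Call:
play_rows:
  plan:
    - [[0,0,0.2,0,0,0],[0,0,0.4,0,0,0],[0,0,0.6,0,0,0],[0,0,0.7,0,0,0]]

```text
time_s: 30.6
tcp_pos: [0.4832, -0.1596, 0.0511]
ee_rot: [[0.0, -0.999, 0.045], [-0.0, 0.045, 0.999], [-1.0, -0.0, -0.0]]
wrist_force: [-0.6, -1.5, -1.8]
gripper_width: 0.687
```

Call:
play_rows:
  plan:
    - [[0,0,0.1,0,0,0],[0,0,0.2,0,0,0],[0,0,0.2,0,0,0]]

```text
time_s: 30.98
tcp_pos: [0.4832, -0.1594, 0.0513]
ee_rot: [[-0.0, -0.999, 0.045], [-0.002, 0.045, 0.999], [-1.0, 0.0, -0.002]]
wrist_force: [0.0, -10.3, -0.7]
gripper_width: 0.681
```

Call:
play_rows:
  plan:
    - [[0.2,0,-0.25,0,0,0],[0.5,-0.2,-0.25,0,0,0],[0.6,-0.4,-0.25,0,0,0],[0.6,-0.5,-0.25,0,0,0],[0.6,-0.5,-0.25,0,0,0]]

```text
time_s: 31.6
tcp_pos: [0.4878, -0.1602, 0.0447]
ee_rot: [[-0.001, -0.999, 0.045], [0.0, 0.045, 0.999], [-1.0, 0.001, 0.0]]
wrist_force: [-1.2, 0.0, -1.6]
gripper_width: 0.686
```

Call:
play_rows:
  plan:
    - [[0,-0.1,0,0,0,0],[0,-0.2,0,0,0,0],[0,-0.2,0,0,0,0]]

```text
time_s: 31.98
tcp_pos: [0.4879, -0.1603, 0.0445]
ee_rot: [[-0.005, -0.999, 0.046], [0.0, 0.046, 0.999], [-1.0, 0.005, 0.0]]
wrist_force: [-4.7, 1.8, 0.6]
gripper_width: 0.682
```

Call:
play_rows:
  plan:
    - [[0.1,0.1,0.05,0,0,0],[0.2,0.1,0.05,0,0,0],[0.3,0.1,0.05,0,0,0],[0.3,0.1,0.05,0,0,0]]

```text
time_s: 32.48
tcp_pos: [0.4879, -0.16, 0.0417]
ee_rot: [[-0.002, -0.999, 0.046], [0.0, 0.046, 0.999], [-1.0, 0.002, -0.0]]
wrist_force: [-4.5, 0.1, 1.9]
gripper_width: 0.685
```

Call:
play_rows:
  plan:
    - [[0.1,0,0,0,0,0],[0.2,0,0,0,0,0],[0.2,0,0,0,0,0]]

```text
time_s: 32.85
tcp_pos: [0.4879, -0.16, 0.0412]
ee_rot: [[-0.002, -0.999, 0.045], [-0.0, 0.045, 0.999], [-1.0, 0.002, -0.0]]
wrist_force: [-8.2, 2.7, 11.5]
gripper_width: 0.687
```

Call:
play_rows:
  plan:
    - [[0,0,0,0,0,0],[0,0,0,0,0,0],[0,0.1,0,0,0,0]]
  hand: 0.85

```text
time_s: 33.22
tcp_pos: [0.4895, -0.1599, 0.0402]
ee_rot: [[0.003, -0.999, 0.045], [-0.0, 0.045, 0.999], [-1.0, -0.003, -0.0]]
wrist_force: [0.4, -0.1, -0.4]
gripper_width: 0.842
```

Call:
play_rows:
  plan:
    - [[-2,0,0,0,0,0],[-6,0,0,0,0,0],[-12,0,0,0,0,0],[-14,0,6,0,0,0],[-14,0,12,0,0,0]]

```text
time_s: 33.85
tcp_pos: [0.4955, -0.0388, 0.1825]
ee_rot: [[0.007, -0.999, 0.048], [0.001, 0.048, 0.999], [-1.0, -0.007, 0.002]]
wrist_force: [0.7, 0.6, -1.5]
gripper_width: 0.849
```

Call:
play_rows:
  plan:
    - [[0,1.5,6,0,0,0],[0,1,12,0,0,0],[0,0,12,0,0,0],[0,0,12,0,0,0]]
  hand: 0

```text
time_s: 34.35
tcp_pos: [0.4995, 0.0801, 0.1797]
ee_rot: [[0.0, -0.999, 0.045], [-0.0, 0.045, 0.999], [-1.0, -0.0, 0.0]]
wrist_force: [1.1, 0.1, 0.2]
gripper_width: 0.479
```

Run:
```python
from h import *
st();pile('19',.049); car('19b')
```

```text
{'time_s': 34.35, 'joints': [27.5268, 12.6422, -19.7061, 0.0025, -57.6478, -30.1196], 'tcp_pos': [0.4995, 0.0801, 0.1797], 'ee_rot': [[0.0001, -0.999, 0.0452], [-0.0, 0.0452, 0.999], [-1.0, -0.0001, 0.0]], 'wrist_force': [1.1163, 0.0927, 0.2136], 'gripper_width': 0.4786}
pile [ 487.2 -157.9   58.2   80.9   -4. ] feed mm [-31.3 -43.3] yaw rel -1.4500000000000002
```

View pics/top19c.png

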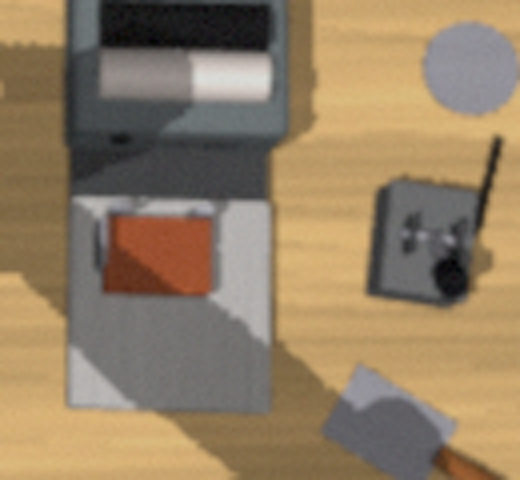

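View pics/top19bc.png

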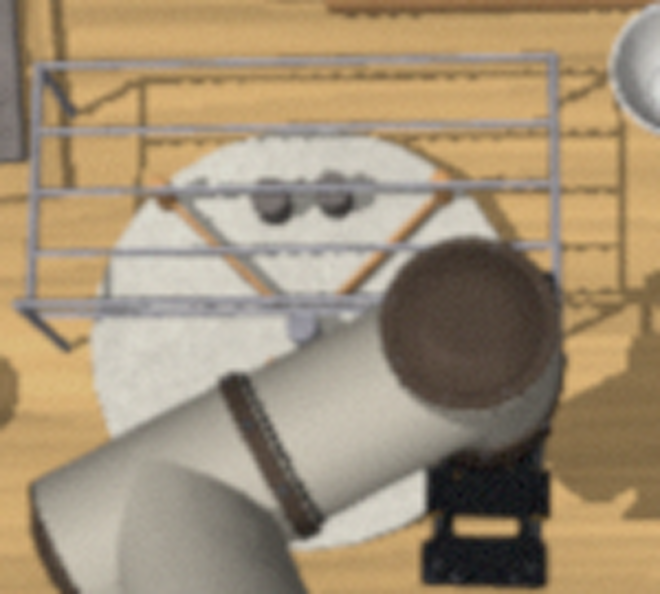

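View pics/side19c.png

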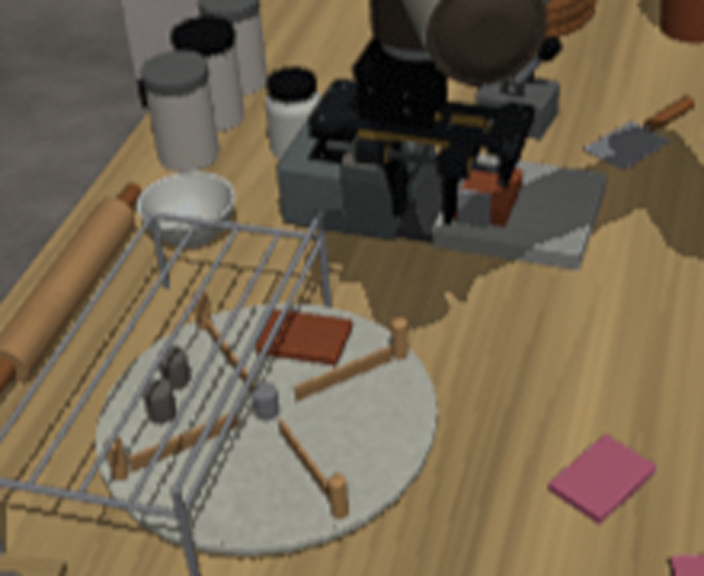

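Run:
```python
from h import *
rows((.505,.076,.06,180))
```

```text
(0.505, 0.076, 0.06, 180) -> [11.97, -0.65, -0.23, -0.27, -0.0, -0.0]
```

Call:
play_rows:
  plan:
    - [[4,-0.6,-0.3,-0.26,0,0],[8,-0.6,-0.3,-0.26,0,0],[11,-0.6,-0.3,-0.26,0,0],[12,-0.6,-0.3,-0.26,0,0],[12,-0.6,-0.3,-0.26,0,0]]
  hand: 0

```text
time_s: 35.12
tcp_pos: [0.505, 0.0759, 0.06]
ee_rot: [[-0.0, -1.0, 0.001], [-0.0, 0.001, 1.0], [-1.0, 0.0, -0.0]]
wrist_force: [1.0, 0.6, 0.6]
gripper_width: 0.005
```

Call:
play_rows:
  plan:
    - [[0,-0.4,2.3,0,0,0],[0,0.6,3.4,0,0,0],[0,1.4,4.65,0,0,0],[0,2.2,6.0,0,0,0],[0,2.8,7.4,0,0,0]]

```text
time_s: 35.75
tcp_pos: [0.4758, 0.1513, 0.06]
ee_rot: [[-0.0, -1.0, 0.0], [-0.0, 0.0, 1.0], [-1.0, 0.0, -0.0]]
wrist_force: [-0.8, -2.6, -0.8]
gripper_width: 0.006
```

Call:
play_rows:
  plan:
    - [[0,0.5,1.5,0,0,0],[0,0.8,2.9,0,0,0],[0,1.0,4.5,0,0,0],[0,1.0,6.0,0,0,0],[0,0.8,7.5,0,0,0]]

```text
time_s: 36.38
tcp_pos: [0.4691, 0.2268, 0.0599]
ee_rot: [[0.0, -1.0, -0.0], [0.0, -0.0, 1.0], [-1.0, -0.0, 0.0]]
wrist_force: [-0.5, -0.8, 0.5]
gripper_width: 0.009
```

Call:
play_rows:
  plan:
    - [[0,-0.3,1.5,0,0,0],[0,-0.8,2.9,0,0,0],[0,-1.4,4.0,0,0,0],[0,-1.4,4.0,0,0,0]]

```text
time_s: 36.88
tcp_pos: [0.4838, 0.2668, 0.06]
ee_rot: [[0.001, -1.0, -0.0], [0.001, -0.0, 1.0], [-1.0, -0.001, 0.001]]
wrist_force: [-0.8, -0.6, 0.8]
gripper_width: 0.006
```

Run:
```python
from h import *
st()
push(147,129,6)
im,D=r.capture('side'); cv2.imwrite(f'pics/side20c.png',cv2.resize(im[160:300,180:360],None,fx=3.8,fy=3.8,interpolation=2))
```

```text
{'time_s': 36.875, 'joints': [45.6907, 24.9627, -21.6062, 0.0139, -43.3374, -45.6827], 'tcp_pos': [0.4838, 0.2668, 0.06], 'ee_rot': [[0.0013, -1.0, -0.0003], [0.0011, -0.0003, 1.0], [-1.0, -0.0013, 0.0011]], 'wrist_force': [-0.78, -0.5821, 0.838], 'gripper_width': 0.0059}
147.0 (np.float64(0.4904), np.float64(0.281), 0.06, 180) -> [0.0, -0.66, 1.42, 0.0, 0.01, 0.01]
141.0 (np.float64(0.4993), np.float64(0.2933), 0.06, 180) -> [0.0, -1.55, 2.65, 0.0, 0.01, 0.01]
135.0 (np.float64(0.5095), np.float64(0.3045), 0.06, 180) -> [0.01, -2.57, 3.77, 0.0, 0.01, 0.01]
129.0 (np.float64(0.5207), np.float64(0.3147), 0.06, 180) -> [0.01, -3.69, 4.79, 0.0, 0.01, 0.01]
```

View pics/side20c.png

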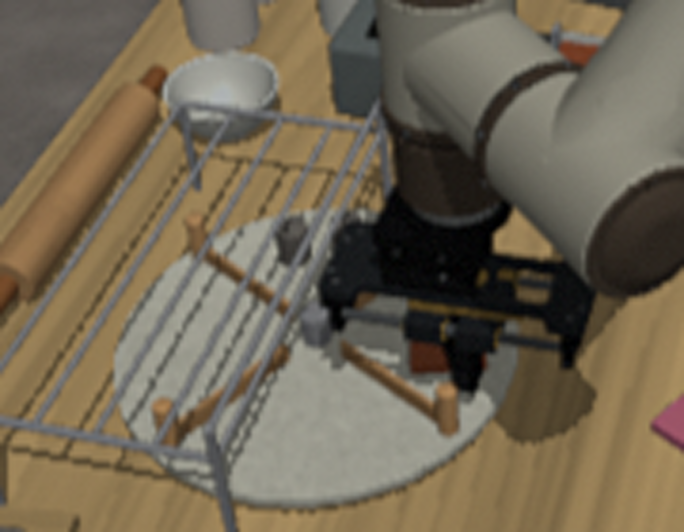

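Call:
play_rows:
  plan:
    - [[0,-0.6,1.3,0,0,0],[0,-1.5,2.6,0,0,0],[0,-2.1,3.2,0,0,0],[0,-2.5,3.7,0,0,0],[0,-2.6,3.8,0,0,0]]

```text
time_s: 37.55
tcp_pos: [0.5093, 0.3041, 0.0599]
ee_rot: [[0.0, -1.0, 0.0], [0.0, 0.0, 1.0], [-1.0, -0.0, 0.0]]
wrist_force: [-0.5, -1.0, 0.3]
gripper_width: 0.006
```

Call:
play_rows:
  plan:
    - [[0,2,-3,0,0,0],[-5,8,-9,0,0,0],[-10,12,-15,0,0,0],[-14,12,-21,0,0,0],[-14,12,-26,0,0,0]]
  hand: 1

```text
time_s: 38.17
tcp_pos: [0.3952, 0.0863, 0.1858]
ee_rot: [[0.003, -1.0, -0.002], [0.002, -0.002, 1.0], [-1.0, -0.003, 0.002]]
wrist_force: [1.1, -0.1, 0.6]
gripper_width: 0.491
```

Run:
```python
from h import *
st(); car('21'); pile('21p',.049)
```

```text
{'time_s': 38.175, 'joints': [35.5982, 1.8999, -31.6258, 0.0222, -56.2459, -35.4831], 'tcp_pos': [0.3952, 0.0863, 0.1858], 'ee_rot': [[0.0034, -1.0, -0.0022], [0.0021, -0.0022, 1.0], [-1.0, -0.0034, 0.0021]], 'wrist_force': [1.0919, -0.1043, 0.6198], 'gripper_width': 0.4914}
[516.9 223.8  54.7  77.4  -1. ]
pile [ 487.3 -158.    57.6   81.4   -3.4] feed mm [-31.2 -43.4] yaw rel -0.8500000000000001
```

View pics/top21c.png

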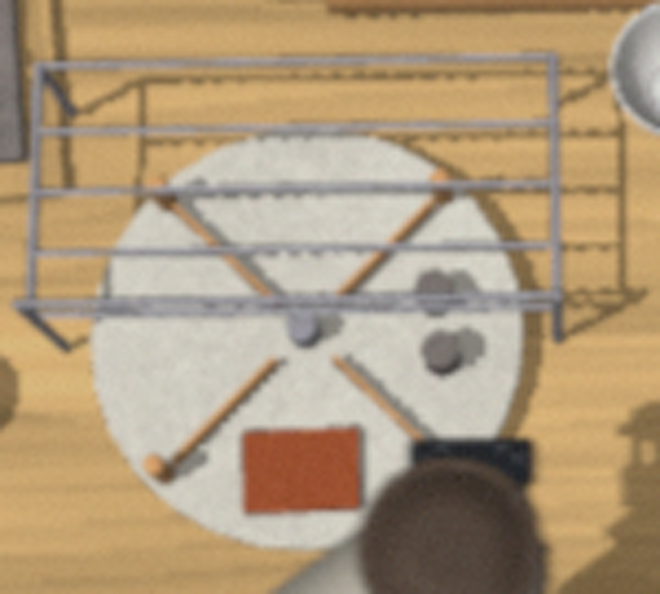

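Run:
```python
from h import *
rows((.511,.2245,.1,179),(.511,.2245,.035,179))
```

```text
(0.511, 0.2245, 0.1, 179) -> [8.6, -11.49, 13.91, 0.08, 0.02, 0.02]
(0.511, 0.2245, 0.035, 179) -> [15.1, -11.47, 13.9, 0.08, 0.02, 0.02]
```

Call:
play_rows:
  plan:
    - [[1,-5,6,0.1,0,0],[3,-10,12,0.1,0,0],[6,-11.5,13.9,0.1,0,0],[8.6,-11.5,13.9,0.1,0,0],[8.6,-11.5,13.9,0.1,0,0]]
  hand: 1

```text
time_s: 38.95
tcp_pos: [0.5089, 0.226, 0.0941]
ee_rot: [[-0.006, -1.0, 0.017], [-0.005, 0.017, 1.0], [-1.0, 0.006, -0.005]]
wrist_force: [-0.2, 0.5, 0.2]
gripper_width: 0.998
```

Run:
```python
from h import *
st();rows((.511,.2245,.035,179))
```

```text
{'time_s': 38.95, 'joints': [40.6024, 22.9748, -18.6216, -0.0425, -48.8471, -41.5379], 'tcp_pos': [0.5089, 0.226, 0.0941], 'ee_rot': [[-0.0062, -0.9998, 0.0168], [-0.0046, 0.0168, 0.9998], [-1.0, 0.0062, -0.0047]], 'wrist_force': [-0.1809, 0.4818, 0.1937], 'gripper_width': 0.9975}
(0.511, 0.2245, 0.035, 179) -> [5.91, -0.25, -0.12, 0.0, -0.03, -0.04]
```

Call:
play_rows:
  plan:
    - [[2,-0.2,0,0,0,0],[4,-0.2,0,0,0,0],[5.6,-0.2,0,0,0,0],[5.6,-0.2,0,0,0,0],[5.6,-0.2,0,0,0,0]]

```text
time_s: 39.58
tcp_pos: [0.5131, 0.2264, 0.0427]
ee_rot: [[0.002, -1.0, 0.017], [0.001, 0.017, 1.0], [-1.0, -0.001, 0.001]]
wrist_force: [-0.6, -0.6, 0.2]
gripper_width: 1.0
```

Call:
play_rows:
  plan:
    - [[0.2,0,0,0,0,0],[0.2,0,0,0,0,0]]

```text
time_s: 39.83
tcp_pos: [0.5127, 0.2262, 0.0401]
ee_rot: [[0.001, -1.0, 0.018], [0.0, 0.018, 1.0], [-1.0, -0.001, 0.0]]
wrist_force: [0.2, 0.7, -0.1]
gripper_width: 0.999
```

Call:
play_rows:
  plan:
    - [[0.5,0.1,-0.2,0,0,0],[0.5,0.1,-0.2,0,0,0]]

```text
time_s: 40.08
tcp_pos: [0.511, 0.2236, 0.0342]
ee_rot: [[-0.001, -1.0, 0.018], [-0.001, 0.018, 1.0], [-1.0, 0.001, -0.001]]
wrist_force: [-0.4, -0.4, -0.0]
gripper_width: 1.0
```

Call:
play_rows:
  plan:
    - [[0,0,0,0,0,0],[0,0,0,0,0,0],[0,0,0,0,0,0],[0,0,0,0,0,0],[0,0,0,0,0,0]]
  hand: 0.5

```text
time_s: 40.7
tcp_pos: [0.5117, 0.2241, 0.0348]
ee_rot: [[0.0, -1.0, 0.018], [0.0, 0.018, 1.0], [-1.0, -0.0, 0.0]]
wrist_force: [1.2, 0.1, -1.0]
gripper_width: 0.686
```

Call:
play_rows:
  plan:
    - [[-2,0,0,0,0,0],[-5,0,0,0,0,0],[-9,0,0,0,0,0],[-13,0,0,0,0,0],[-15,0,0,0,0,0]]

```text
time_s: 41.32
tcp_pos: [0.5119, 0.2244, 0.187]
ee_rot: [[0.002, -1.0, 0.018], [0.002, 0.018, 1.0], [-1.0, -0.002, 0.002]]
wrist_force: [0.5, 0.1, -2.8]
gripper_width: 0.683
```

Run:
```python
from h import *
st()
im,m=heldtile('side')
im,D=r.capture('side'); cv2.imwrite(f'pics/side22c.png',cv2.resize(im[120:300,180:400],None,fx=3.2,fy=3.2,interpolation=2))
p=feed(-.036,-.052); print(p); rows((p[0],p[1],.19,177.45))
```

```text
{'time_s': 41.325, 'joints': [40.2837, 17.1985, -12.1546, 0.0031, -60.4743, -41.2914], 'tcp_pos': [0.5119, 0.2244, 0.187], 'ee_rot': [[0.0023, -0.9998, 0.0176], [0.0019, 0.0176, 0.9998], [-1.0, -0.0023, 0.002]], 'wrist_force': [0.4784, 0.1356, -2.8359], 'gripper_width': 0.6835}
side held n 449 slopes [ 0.003 -0.033  0.198] mean-p [0.0029 0.0112 0.0081] min/max y [[0.4862, 0.1911, 0.1895], [0.5438, 0.2686, 0.2006]]
[ 0.48207345 -0.16641281]
(np.float64(0.4820734540647387), np.float64(-0.16641281466910018), 0.19, 177.45) -> [-0.41, 2.36, -39.16, 0.16, 0.02, 0.02]
```

View pics/side22c.png

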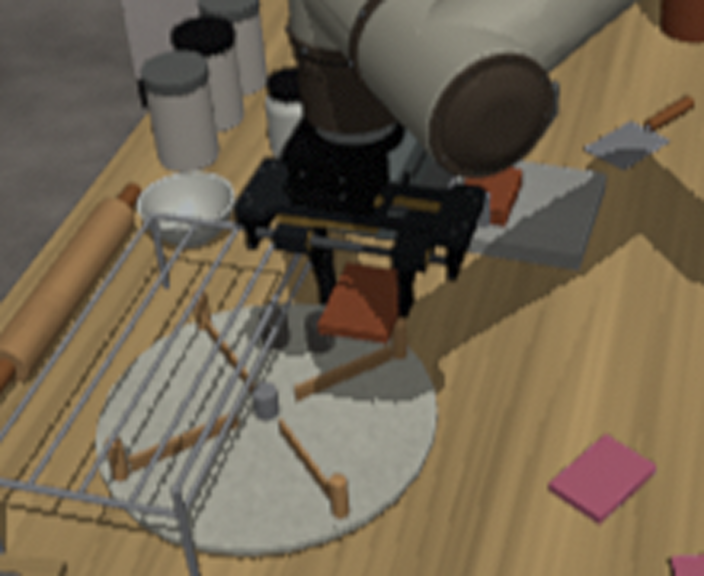

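Call:
play_rows:
  plan:
    - [[0,3,-4,0,0,0],[0,4,-10,0.1,0,0],[0,4,-16,0.15,0,0],[0,4,-22,0.15,0,0],[0,4,-28,0.15,0,0]]

```text
time_s: 42.05
tcp_pos: [0.4653, -0.0569, 0.1834]
ee_rot: [[-0.002, -0.999, 0.043], [-0.0, 0.043, 0.999], [-1.0, 0.002, -0.0]]
wrist_force: [0.1, -0.0, -1.1]
gripper_width: 0.689
```

Run:
```python
from h import *
st()
p=feed(-.036,-.052); rows((p[0],p[1],.11,177.45))
```

```text
{'time_s': 42.05, 'joints': [12.9347, 8.8693, -23.9791, -0.0337, -57.2786, -15.4036], 'tcp_pos': [0.4653, -0.0569, 0.1834], 'ee_rot': [[-0.0023, -0.9991, 0.0434], [-0.0, 0.0434, 0.9991], [-1.0, 0.0023, -0.0001]], 'wrist_force': [0.0784, -0.0316, -1.0654], 'gripper_width': 0.6887}
(np.float64(0.4820734540647387), np.float64(-0.16641281466910018), 0.11, 177.45) -> [7.34, -2.17, -10.86, 0.01, -0.0, -0.01]
```

Call:
play_rows:
  plan:
    - [[0,-1,-5.5,0,0,0],[1,-2.2,-10.9,0,0,0],[4,-2.2,-10.9,0,0,0],[7.3,-2.2,-10.9,0,0,0],[7.3,-2.2,-10.9,0,0,0]]

```text
time_s: 42.68
tcp_pos: [0.4805, -0.165, 0.1081]
ee_rot: [[-0.009, -0.999, 0.045], [0.001, 0.045, 0.999], [-1.0, 0.009, 0.001]]
wrist_force: [-0.3, -0.6, -0.7]
gripper_width: 0.684
```

Call:
play_rows:
  plan:
    - [[0,0,0,0,0,0]]

```text
time_s: 42.8
tcp_pos: [0.4842, -0.165, 0.1121]
ee_rot: [[0.0, -0.999, 0.043], [-0.0, 0.043, 0.999], [-1.0, -0.0, -0.0]]
wrist_force: [-0.6, -0.7, -0.9]
gripper_width: 0.683
```

Run:
```python
from h import *
s=st(); print(infeed(s['tcp_pos']))
im,m=heldtile('side'); cv2.imwrite('pics/side23c.png',cv2.resize(im[100:250,260:420],None,fx=3.8,fy=3.8,interpolation=2))
p=feed(-.036,-.052); rows((p[0],p[1],.057,177.45))
```

```text
{'time_s': 42.8, 'joints': [-0.6034, 17.5988, -24.0908, 0.0346, -48.2922, -1.8888], 'tcp_pos': [0.4842, -0.165, 0.1121], 'ee_rot': [[0.0003, -0.9991, 0.0431], [-0.0005, 0.0431, 0.9991], [-1.0, -0.0003, -0.0004]], 'wrist_force': [-0.5824, -0.7155, -0.8784], 'gripper_width': 0.6833}
[-0.03390522 -0.05053932]
side held n 234 slopes [-0.012 -0.04   0.123] mean-p [0.0036 0.0124 0.01  ] min/max y [[0.46, -0.1997, 0.115], [0.5162, -0.1195, 0.1271]]
(np.float64(0.4820734540647387), np.float64(-0.16641281466910018), 0.057, 177.45) -> [5.57, 0.27, -0.15, 0.01, -0.0, 0.01]
```

View pics/side23c.png

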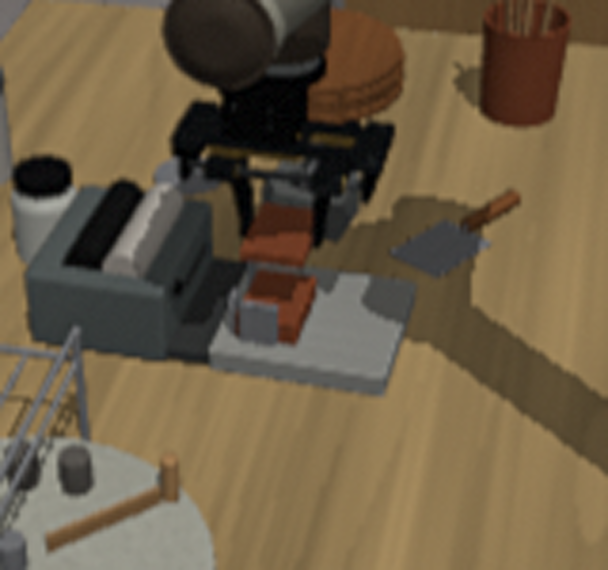

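Call:
play_rows:
  plan:
    - [[2,0.3,-0.3,0,0,0],[4,0.3,-0.3,0,0,0],[5.2,0.3,-0.3,0,0,0],[5.4,0.3,-0.3,0,0,0],[5.4,0.3,-0.3,0,0,0]]

```text
time_s: 43.48
tcp_pos: [0.4814, -0.1679, 0.0585]
ee_rot: [[0.001, -0.999, 0.043], [-0.0, 0.043, 0.999], [-1.0, -0.001, -0.0]]
wrist_force: [-0.0, -0.3, -1.7]
gripper_width: 0.683
```

Call:
play_rows:
  plan:
    - [[0,0,0,0,0,0],[0,0,0.2,0,0,0],[0,0,0.4,0,0,0],[0,0,0.5,0,0,0],[0,0,0.6,0,0,0]]

```text
time_s: 44.1
tcp_pos: [0.4809, -0.1618, 0.0578]
ee_rot: [[-0.0, -0.999, 0.044], [-0.0, 0.044, 0.999], [-1.0, 0.0, -0.0]]
wrist_force: [-0.5, -0.1, -1.7]
gripper_width: 0.684
```

Call:
play_rows:
  plan:
    - [[0,0,0.1,0,0,0],[0,0,0.2,0,0,0],[0,0,0.2,0,0,0]]

```text
time_s: 44.48
tcp_pos: [0.481, -0.1599, 0.0577]
ee_rot: [[-0.0, -0.999, 0.044], [-0.0, 0.044, 0.999], [-1.0, 0.0, -0.0]]
wrist_force: [0.5, 0.0, -0.2]
gripper_width: 0.685
```

Call:
play_rows:
  plan:
    - [[0,0,0.1,0,0,0],[0,0,0.2,0,0,0],[0,0,0.2,0,0,0]]

```text
time_s: 44.85
tcp_pos: [0.481, -0.1592, 0.0579]
ee_rot: [[-0.0, -0.999, 0.044], [-0.002, 0.044, 0.999], [-1.0, 0.0, -0.002]]
wrist_force: [0.3, -7.3, -0.5]
gripper_width: 0.686
```

Call:
play_rows:
  plan:
    - [[0,0,0.1,0,0,0],[0,0,0.15,0,0,0],[0,0,0.15,0,0,0]]

```text
time_s: 45.22
tcp_pos: [0.4809, -0.1591, 0.058]
ee_rot: [[-0.001, -0.999, 0.045], [-0.003, 0.045, 0.999], [-1.0, 0.001, -0.003]]
wrist_force: [0.2, -13.9, -2.0]
gripper_width: 0.689
```

Contact in y. I back off slightly, lower, then push in +x.

Call:
play_rows:
  plan:
    - [[0.1,0,-0.3,0,0,0],[0.3,-0.2,-0.3,0,0,0],[0.3,-0.4,-0.3,0,0,0],[0.3,-0.6,-0.3,0,0,0],[0.3,-0.6,-0.3,0,0,0]]

```text
time_s: 45.85
tcp_pos: [0.4869, -0.1597, 0.0546]
ee_rot: [[-0.001, -0.999, 0.044], [-0.0, 0.044, 0.999], [-1.0, 0.001, -0.0]]
wrist_force: [-1.8, -2.3, -1.6]
gripper_width: 0.689
```

Call:
play_rows:
  plan:
    - [[0,-0.1,0,0,0,0],[0,-0.2,0,0,0,0],[0,-0.2,0,0,0,0]]

```text
time_s: 46.22
tcp_pos: [0.4877, -0.1596, 0.0546]
ee_rot: [[-0.003, -0.999, 0.045], [0.0, 0.045, 0.999], [-1.0, 0.003, 0.0]]
wrist_force: [-5.6, -0.8, 2.4]
gripper_width: 0.684
```

Call:
play_rows:
  plan:
    - [[0.1,0.05,0.05,0,0,0],[0.2,0.05,0.05,0,0,0],[0.3,0.05,0.05,0,0,0],[0.3,0.05,0.05,0,0,0]]

```text
time_s: 46.72
tcp_pos: [0.4877, -0.1596, 0.0519]
ee_rot: [[-0.001, -0.999, 0.045], [-0.0, 0.045, 0.999], [-1.0, 0.001, -0.0]]
wrist_force: [-5.3, -2.7, 3.0]
gripper_width: 0.686
```

Call:
play_rows:
  plan:
    - [[0.1,0,0,0,0,0],[0.15,0,0,0,0,0],[0.15,0,0,0,0,0]]

```text
time_s: 47.1
tcp_pos: [0.4878, -0.1596, 0.0518]
ee_rot: [[-0.001, -0.999, 0.044], [-0.0, 0.044, 0.999], [-1.0, 0.001, -0.0]]
wrist_force: [-7.6, -1.3, 10.3]
gripper_width: 0.686
```

Call:
play_rows:
  plan:
    - [[0,0,0,0,0,0],[0,0,0,0,0,0],[0,0.1,0,0,0,0]]
  hand: 0.85

```text
time_s: 47.48
tcp_pos: [0.4887, -0.159, 0.0504]
ee_rot: [[0.002, -0.999, 0.043], [-0.0, 0.043, 0.999], [-1.0, -0.002, 0.0]]
wrist_force: [-1.5, 0.1, 0.0]
gripper_width: 0.839
```

Call:
play_rows:
  plan:
    - [[-2,0,0,0,0,0],[-6,0,0,0,0,0],[-12,0,0,0,0,0],[-14,0,6,0,0,0],[-14,0,12,0,0,0]]

```text
time_s: 48.1
tcp_pos: [0.4946, -0.0381, 0.1927]
ee_rot: [[0.007, -0.999, 0.046], [0.001, 0.046, 0.999], [-1.0, -0.007, 0.002]]
wrist_force: [1.2, 0.5, -0.5]
gripper_width: 0.855
```

Call:
play_rows:
  plan:
    - [[0,1.5,6,0,0,0],[0,2.5,12,0,0,0],[0,2.5,12,0,0,0]]
  hand: 0

```text
time_s: 48.48
tcp_pos: [0.4732, 0.0855, 0.1905]
ee_rot: [[0.002, -0.999, 0.037], [0.001, 0.037, 0.999], [-1.0, -0.002, 0.001]]
wrist_force: [-0.1, -0.5, -0.4]
gripper_width: 0.595
```

Run:
```python
from h import *
st();pile('24',.061)
```

```text
{'time_s': 48.475, 'joints': [29.6466, 9.5296, -22.0253, -0.0105, -58.3332, -31.7625], 'tcp_pos': [0.4732, 0.0855, 0.1905], 'ee_rot': [[0.0016, -0.9993, 0.037], [0.0011, 0.037, 0.9993], [-1.0, -0.0016, 0.0012]], 'wrist_force': [-0.0656, -0.5372, -0.4052], 'gripper_width': 0.5953}
pile [ 485.9 -156.2   60.6   81.2   -2.2] feed mm [-32.6 -41.6] yaw rel 0.34999999999999964
```

View pics/top24c.png

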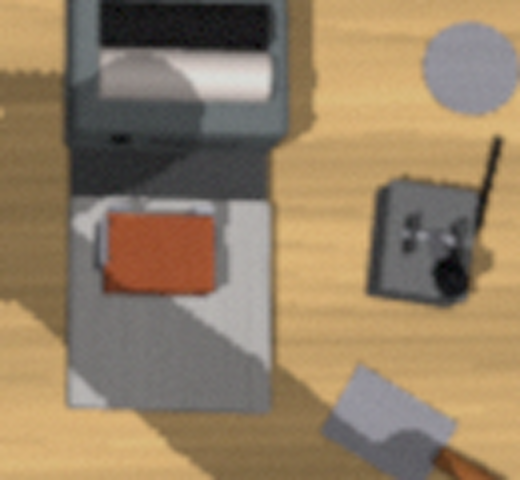

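View pics/side24c.png

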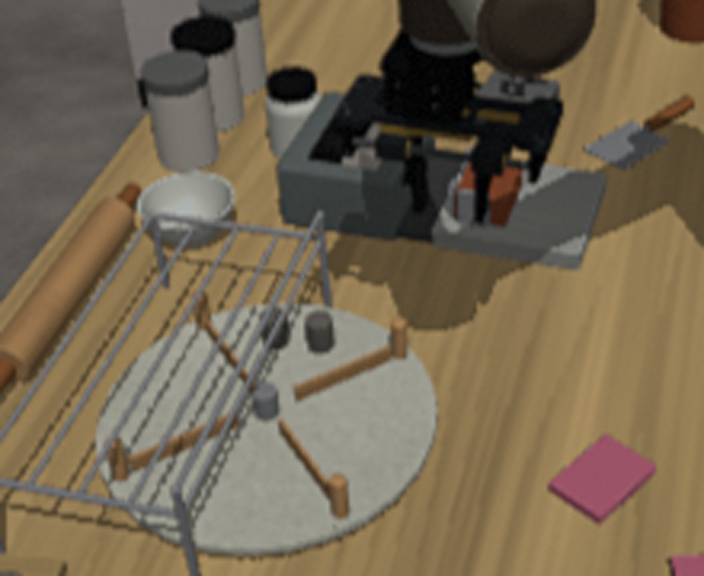

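Run:
```python
from h import *
rows((.505,.076,.12,180),(.505,.076,.06,180))
```

```text
(0.505, 0.076, 0.12, 180) -> [7.02, -3.21, -0.51, -0.24, 0.0, 0.0]
(0.505, 0.076, 0.06, 180) -> [13.02, -3.21, -0.51, -0.24, 0.0, 0.0]
```

Call:
play_rows:
  plan:
    - [[4,-3.2,-0.5,-0.2,0,0],[8,-3.2,-0.5,-0.2,0,0],[12,-3.2,-0.5,-0.2,0,0],[13,-3.2,-0.5,-0.2,0,0],[13,-3.2,-0.5,-0.2,0,0]]
  hand: 0

```text
time_s: 49.2
tcp_pos: [0.5054, 0.0744, 0.0604]
ee_rot: [[-0.0, -1.0, 0.01], [-0.0, 0.01, 1.0], [-1.0, 0.0, -0.0]]
wrist_force: [0.1, -0.5, 0.9]
gripper_width: 0.012
```

Call:
play_rows:
  plan:
    - [[0,-0.4,2.3,0,0,0],[0,0.6,3.4,0,0,0],[0,1.4,4.65,0,0,0],[0,2.2,6.0,0,0,0],[0,2.8,7.4,0,0,0]]

```text
time_s: 49.82
tcp_pos: [0.4764, 0.1501, 0.0604]
ee_rot: [[-0.001, -1.0, 0.009], [-0.0, 0.009, 1.0], [-1.0, 0.001, -0.0]]
wrist_force: [-1.8, -0.9, 0.5]
gripper_width: 0.007
```

Call:
play_rows:
  plan:
    - [[0,0.5,1.5,0,0,0],[0,0.8,2.9,0,0,0],[0,1.0,4.5,0,0,0],[0,1.0,6.0,0,0,0],[0,0.8,7.5,0,0,0]]

```text
time_s: 50.45
tcp_pos: [0.4704, 0.2258, 0.0602]
ee_rot: [[0.0, -1.0, 0.009], [0.0, 0.009, 1.0], [-1.0, -0.0, 0.0]]
wrist_force: [0.1, -0.3, -0.4]
gripper_width: 0.003
```

Call:
play_rows:
  plan:
    - [[0,-0.3,1.5,0,0,0],[0,-0.8,2.9,0,0,0],[0,-1.4,4.0,0,0,0],[0,-1.4,4.0,0,0,0]]

```text
time_s: 50.95
tcp_pos: [0.4855, 0.2657, 0.0603]
ee_rot: [[0.001, -1.0, 0.008], [0.001, 0.008, 1.0], [-1.0, -0.001, 0.001]]
wrist_force: [0.3, -0.2, -0.6]
gripper_width: 0.003
```

Run:
```python
from h import *
st()
push(147,129,6)
im,D=r.capture('side'); cv2.imwrite(f'pics/side25c.png',cv2.resize(im[160:300,180:360],None,fx=3.8,fy=3.8,interpolation=2))
```

```text
{'time_s': 50.95, 'joints': [45.4724, 25.0114, -21.459, 0.0146, -43.4366, -45.9639], 'tcp_pos': [0.4855, 0.2657, 0.0603], 'ee_rot': [[0.0013, -1.0, 0.0084], [0.001, 0.0084, 1.0], [-1.0, -0.0013, 0.001]], 'wrist_force': [0.296, -0.1985, -0.6297], 'gripper_width': 0.0033}
147.0 (np.float64(0.4904), np.float64(0.281), 0.06, 180) -> [0.03, -0.47, 1.54, -0.05, 0.01, 0.01]
141.0 (np.float64(0.4993), np.float64(0.2933), 0.06, 180) -> [0.03, -1.35, 2.78, -0.05, 0.01, 0.01]
135.0 (np.float64(0.5095), np.float64(0.3045), 0.06, 180) -> [0.03, -2.36, 3.9, -0.05, 0.01, 0.01]
129.0 (np.float64(0.5207), np.float64(0.3147), 0.06, 180) -> [0.04, -3.48, 4.93, -0.05, 0.01, 0.01]
```

View pics/side25c.png

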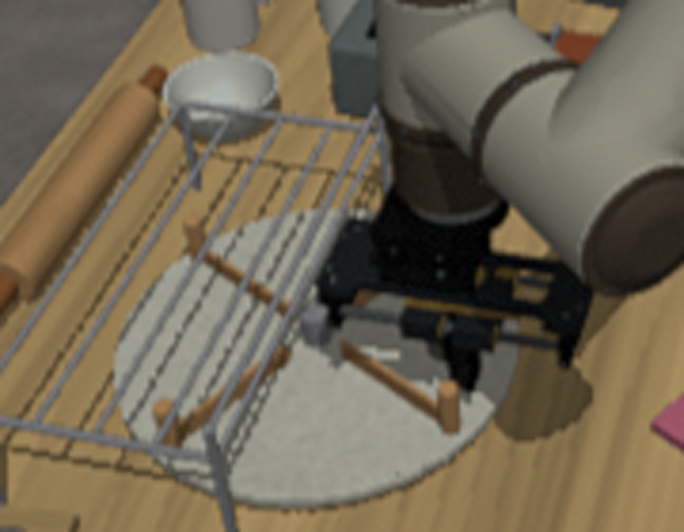

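Call:
play_rows:
  plan:
    - [[0,-0.5,1.4,0,0,0],[0,-1.3,2.7,0,0,0],[0,-1.9,3.3,0,0,0],[0,-2.3,3.7,0,0,0],[0,-2.4,3.9,0,0,0]]

```text
time_s: 51.62
tcp_pos: [0.5093, 0.3033, 0.0602]
ee_rot: [[0.0, -1.0, 0.009], [-0.0, 0.009, 1.0], [-1.0, -0.0, -0.0]]
wrist_force: [0.9, -1.6, 0.2]
gripper_width: 0.004
```

Call:
play_rows:
  plan:
    - [[-4,0.5,-0.5,0,0,0],[-9,2,-1,0,0,0],[-14,8,-4,0,0,0],[-14,12,-10,0,0,0],[-14,12,-16,0,0,0]]

```text
time_s: 52.25
tcp_pos: [0.3899, 0.1621, 0.2005]
ee_rot: [[0.002, -1.0, 0.006], [0.002, 0.006, 1.0], [-1.0, -0.002, 0.002]]
wrist_force: [0.6, -1.0, 0.2]
gripper_width: 0.004
```

Call:
play_rows:
  plan:
    - [[0,0,-6,0,0,0],[0,0,-12,0,0,0],[0,0,-18,0,0,0],[0,0,-18,0,0,0]]

```text
time_s: 52.75
tcp_pos: [0.3888, -0.0205, 0.1995]
ee_rot: [[0.0, -1.0, 0.016], [0.0, 0.016, 1.0], [-1.0, -0.0, 0.0]]
wrist_force: [1.0, 0.6, -0.3]
gripper_width: 0.005
```

Run:
```python
from h import *
st(); car('26'); pile('26p',.061)
cv2.imwrite('pics/full26.png',r.capture('top')[0])
```

```text
{'time_s': 52.75, 'joints': [21.2083, -0.533, -31.8859, -0.015, -58.6228, -22.1284], 'tcp_pos': [0.3888, -0.0205, 0.1995], 'ee_rot': [[0.0003, -0.9999, 0.0162], [0.0004, 0.0162, 0.9999], [-1.0, -0.0003, 0.0004]], 'wrist_force': [1.0407, 0.5773, -0.2527], 'gripper_width': 0.0048}
pile [ 487.  -157.9   56.7   78.9   -1. ] feed mm [-31.5 -43.3] yaw rel 1.5499999999999998
```

View pics/top26c.png

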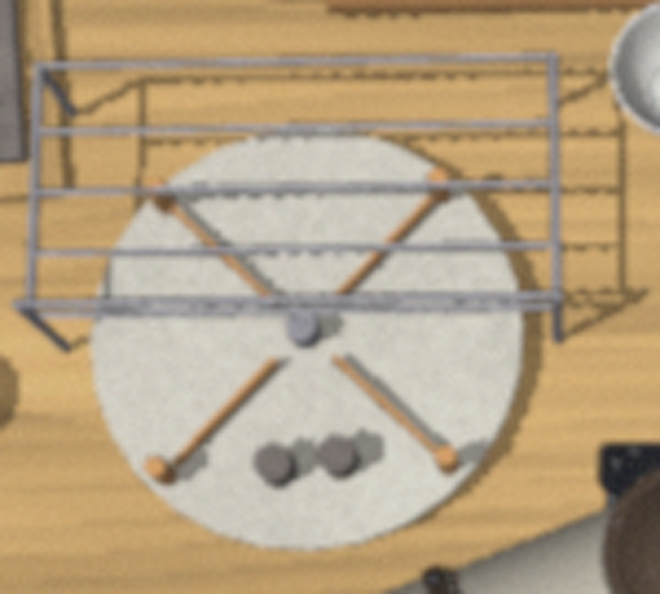

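View pics/side26pc.png

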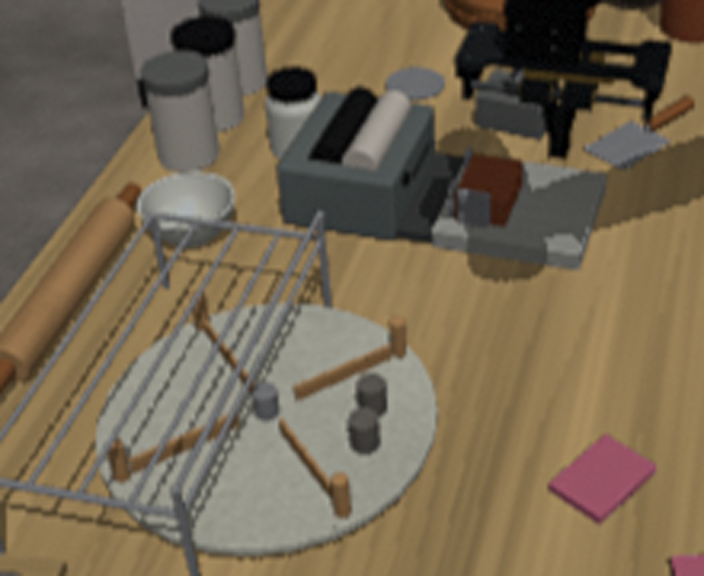

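View pics/full26.png

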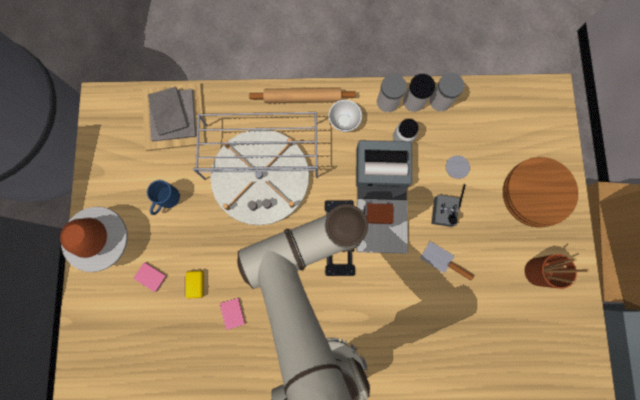

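Run:
```python
from h import *
T2=lambda u,v:(340+(u+.5)/4.2-.5,130+(v+.5)/4.2-.5)
g=ray('top',T2(473,374),.12); print(g); rows((.385,-.37,.2,180),(.385,-.37,.09,180))
```

```text
[ 0.45741206 -0.36308031  0.12      ]
(0.385, -0.37, 0.2, 180) -> [-0.06, 0.22, -35.35, -0.04, 0.0, 0.0]
(0.385, -0.37, 0.09, 180) -> [10.94, 0.23, -35.36, -0.04, 0.0, 0.0]
```

Call:
play_rows:
  plan:
    - [[0,0.2,-6,0,0,0],[0,0.2,-12,0,0,0],[0,0.2,-18,0,0,0],[0,0.2,-24,0,0,0],[0,0.2,-30,0,0,0]]

```text
time_s: 53.58
tcp_pos: [0.3864, -0.3179, 0.1994]
ee_rot: [[0.001, -1.0, 0.005], [-0.0, 0.005, 1.0], [-1.0, -0.001, -0.0]]
wrist_force: [0.5, 1.1, -0.2]
gripper_width: 0.006
```

Run:
```python
from h import *
st(); rows((.385,-.368,.09,180))
```

```text
{'time_s': 53.575, 'joints': [-20.8236, 10.9916, -18.7478, 0.0019, -60.2194, 20.5164], 'tcp_pos': [0.3864, -0.3179, 0.1994], 'ee_rot': [[0.0007, -1.0, 0.0053], [-0.0003, 0.0053, 1.0], [-1.0, -0.0007, -0.0003]], 'wrist_force': [0.5075, 1.1341, -0.2276], 'gripper_width': 0.0062}
(0.385, -0.368, 0.09, 180) -> [10.95, 0.12, -5.0, -0.03, -0.0, 0.0]
```

Call:
play_rows:
  plan:
    - [[0,0,-5,0,0,0],[5,0,-5,0,0,0],[10,0,-5,0,0,0],[11,0,-5,0,0,0],[11,0,-5,0,0,0]]

```text
time_s: 54.2
tcp_pos: [0.386, -0.3668, 0.0899]
ee_rot: [[-0.0, -1.0, 0.006], [-0.001, 0.006, 1.0], [-1.0, 0.0, -0.001]]
wrist_force: [0.9, 0.2, 1.0]
gripper_width: 0.005
```

Call:
play_rows:
  plan:
    - [[0,-2,0,0,0,0],[0,-4,0,0,0,0],[0,-6,0,0,0,0],[0,-7.5,0,0,0,0],[0,-9,0,0,0,0]]

```text
time_s: 54.82
tcp_pos: [0.4713, -0.3752, 0.1067]
ee_rot: [[-0.004, -1.0, 0.004], [-0.014, 0.004, 1.0], [-1.0, 0.004, -0.014]]
wrist_force: [-17.4, -4.7, 58.7]
gripper_width: 0.002
```

Call:
play_rows:
  plan:
    - [[0,-1.5,0,0,0,0],[0,-2.8,0,0,0,0],[0,-2.8,0,0,0,0]]

```text
time_s: 55.2
tcp_pos: [0.504, -0.3685, 0.09]
ee_rot: [[-0.001, -1.0, 0.007], [-0.001, 0.007, 1.0], [-1.0, 0.001, -0.001]]
wrist_force: [-1.7, -0.6, 8.7]
gripper_width: 0.003
```

Run:
```python
from h import *
st(); im,D=r.capture('side'); cv2.imwrite('pics/side27c.png',cv2.resize(im[100:250,260:420],None,fx=3.8,fy=3.8,interpolation=2))
```

```text
{'time_s': 55.2, 'joints': [-21.3017, 28.6924, -9.3514, 0.1101, -51.9839, 20.838], 'tcp_pos': [0.504, -0.3685, 0.09], 'ee_rot': [[-0.001, -1.0, 0.0069], [-0.0012, 0.0069, 1.0], [-1.0, 0.001, -0.0012]], 'wrist_force': [-1.7009, -0.5611, 8.7407], 'gripper_width': 0.0028}
```

View pics/side27c.png

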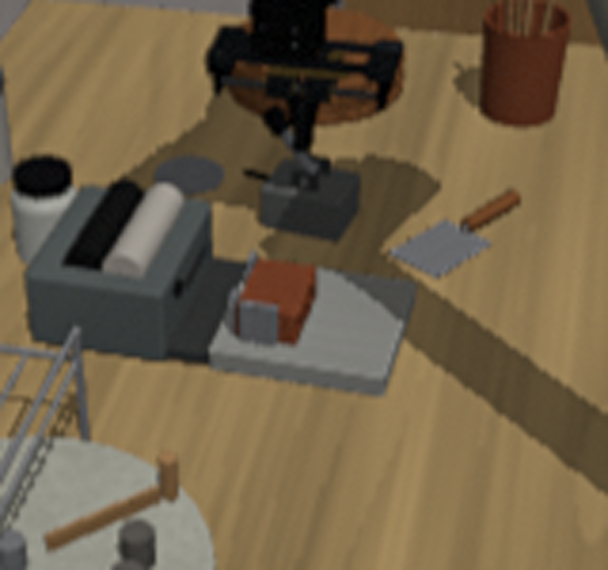

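Call:
play_rows:
  plan:
    - [[-2,0.5,0,0,0,0],[-6,2,0,0,0,0],[-11,6,3,0,0,0],[-12,10,8,0,0,0],[-12,12,14,0,0,0]]

```text
time_s: 55.88
tcp_pos: [0.3869, -0.2346, 0.2095]
ee_rot: [[0.001, -1.0, 0.01], [-0.0, 0.01, 1.0], [-1.0, -0.001, -0.0]]
wrist_force: [1.4, 0.8, 2.1]
gripper_width: 0.002
```

Call:
play_rows:
  plan:
    - [[0,0,6,0,0,0],[0,0,12,0,0,0],[0,0,18,0,0,0],[0,0,18,0,0,0],[0,0,18,0,0,0]]

```text
time_s: 56.5
tcp_pos: [0.3889, -0.0549, 0.2087]
ee_rot: [[-0.001, -1.0, 0.007], [-0.0, 0.007, 1.0], [-1.0, 0.001, -0.0]]
wrist_force: [-0.2, 0.3, 0.1]
gripper_width: 0.004
```

Run:
```python
from h import *
st(); pile('28',.061)
im=r.capture('top')[0]; cv2.imwrite('pics/full28.png',im)
cv2.imwrite('pics/s28.png',cv2.resize(r.capture('side')[0][100:250,260:420],None,fx=3.8,fy=3.8,interpolation=2))
```

```text
{'time_s': 56.5, 'joints': [15.9646, -0.6544, -30.5573, -0.0016, -60.1723, -16.3615], 'tcp_pos': [0.3889, -0.0549, 0.2087], 'ee_rot': [[-0.0013, -1.0, 0.0069], [-0.0003, 0.0069, 1.0], [-1.0, 0.0013, -0.0003]], 'wrist_force': [-0.1583, 0.3136, 0.1433], 'gripper_width': 0.0037}
pile [ 494.6 -184.4   40.5   73.6  121.2] feed mm [-22.7 -69.4] yaw rel 123.75
```

View pics/top28c.png

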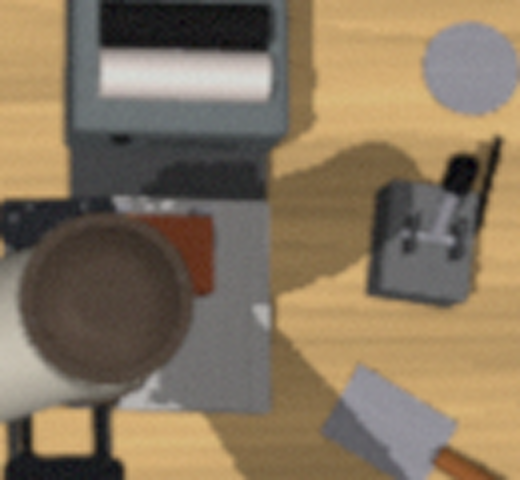

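View pics/full28.png

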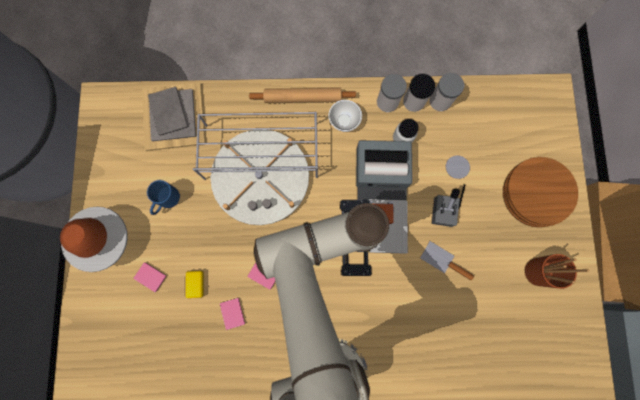

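View pics/s28.png

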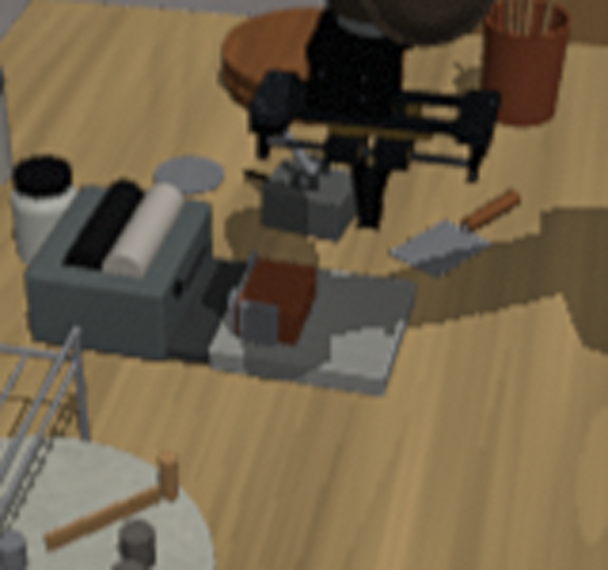

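Call:
play_rows:
  plan:
    - [[0,0,6,0,0,0],[0,0,12,0,0,0],[0,0,16,0,0,0],[0,0,16,0,0,0]]

```text
time_s: 57.2
tcp_pos: [0.3906, 0.1054, 0.2091]
ee_rot: [[0.0, -1.0, 0.008], [-0.0, 0.008, 1.0], [-1.0, -0.0, -0.0]]
wrist_force: [0.4, -0.1, 0.2]
gripper_width: 0.004
```

Run:
```python
from h import *
st(); pile('29',.061)
im=r.capture('top')[0]; 
for a in (cv2.imread('pics/top0.png'),im):
    g=cv2.cvtColor(a,cv2.COLOR_BGR2GRAY); n,l,s,c=cv2.connectedComponentsWithStats((g[180:230,435:458]<35).astype(np.uint8)); i=1+np.argmax(s[1:,4]); print(c[i],s[i])
```

```text
{'time_s': 57.2, 'joints': [38.3716, 0.5968, -29.2551, 0.0041, -60.1502, -38.8067], 'tcp_pos': [0.3906, 0.1054, 0.2091], 'ee_rot': [[0.0, -1.0, 0.0076], [-0.0001, 0.0076, 1.0], [-1.0, -0.0, -0.0001]], 'wrist_force': [0.4311, -0.1311, 0.2108], 'gripper_width': 0.0035}
pile [ 487.  -156.2   56.7   82.3   -1. ] feed mm [-31.5 -41.6] yaw rel 1.5499999999999998
[19.5  13.38] [16  9  7 10 50]
[19.48979592 13.3877551 ] [16  9  7  9 49]
```

View pics/top29c.png

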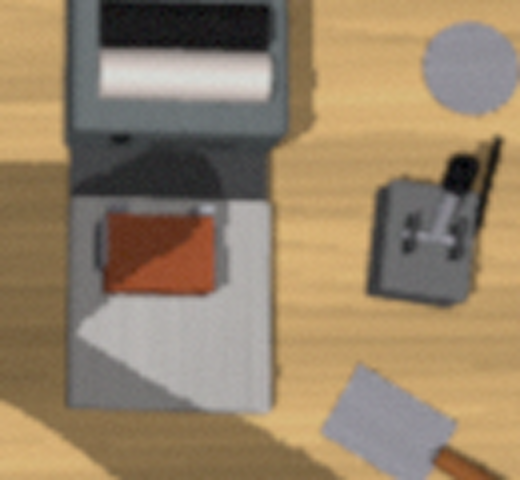

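View pics/side29c.png

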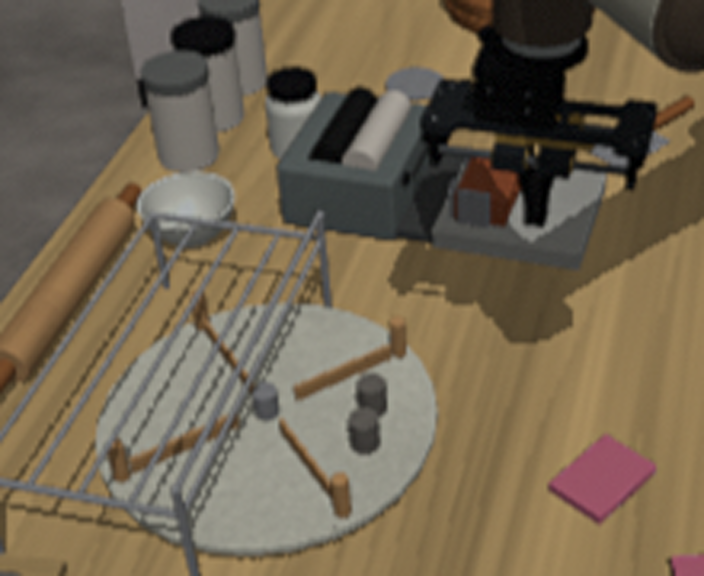

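The pile is squared at crop (160,253), the isolator grip is back at its original "on" pixel, and the props stand facing me.

Run:
```python
from h import *
print(r.finish_job())
```

```text
the job is handed in; nothing more can be done
None
```

I switched the isolator off, turned the carousel to bring out all three tiles, and stacked them in one pile against both fences. Then I turned the props to face the robot, switched the isolator back on and handed the job in at about 57 s. No verdict was reported.

**Last checks**
- **Pile:** the top tile measured x ≈ -31.5, y ≈ -41.6 mm in the feed frame and about 1.6° off square. The same view read y = -43.3 mm in an earlier picture with nothing moved in between. The camera reading is biased by a millimetre or two, because it also sees the sides of the lower tiles. For each tile I felt contact with both fences before letting go.
- **Isolator:** the toggle grip is within 0.1 pixel of where it was when "on" at the start.
- **Carousel:** both props are upright in their bay, with the bay about 1° from straight towards the robot.
- **Bystanders:** the other things on the bench looked unmoved in the top view. I did not measure them.

**Disagreements and worries**
- One tile lay with its long side pointing outwards, unlike the description. I gripped it across its width and turned it 90° before stacking.
- When I pushed the isolator back on, the wrist force reached about 59 N for a moment, under the 120 N limit. The push was with the closed fingers, so I don't think the 40 N limit on the arm or gripper body was involved.
- I saw no knocked tile and no grip slackening.

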